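# Pass the box knife over handle-first

### The job

Make the yellow box knife safe and pass it across the counter handle-first. While it lies in its wooden rest, push its black thumb slider all the way back to draw the blade in; then take the knife by its front half, lay it flat on the green mat and let go, take it again by its handle half and lay it in the yellow cradle of the tray, handle pointing away from you. Finally push the tray, with the knife in it, along its runway all the way to the far stop, and leave everything else where it stands.

Things in the scene. Friction and masses are not known exactly. Their poses are not given: they have to be found in the camera images.
- knife_centre (a point): Yellow box knife lying flat, body 136 x 18 wide x 12 thick mm, about 60 g. Point: centre of the body, half-way up. Its y axis runs along the knife to the handle end (butt, 70 mm away), -y to the blade end (66 mm), z up. Grasp across the 18 mm width, about 28 mm from the centre towards the wanted end. It starts on the wooden rest, blade end pointing away from the robot.
- knife_butt (a point): Centre of the knife's handle-end face (butt), 70 mm from knife_centre along the knife's +y; same axes as knife_centre.
- slider (a point): Centre of the black thumb slider on the knife, 18 mm long, 12 wide, 9.5 mm above knife_centre; its top stands 6 mm above the body's top face. It moves with the blade: 10 mm from the centre towards the butt when in, 30 mm towards the blade end when out. About 1 N slides it; the rest's end wall braces the knife. Push with the fingertips 1 to 4 mm above the body's top face. Axes as knife_centre.
- knife_blade (a joint): How far the blade is out, m: 0 fully drawn in, 0.040 fully out; starts 0.030 to 0.040. Stays where it is left.
- knife: The same knife, origin at the centre of its underside, axes as knife_centre. The thin blade sticks out up to 40 mm beyond the blade end; it is only seen and strikes nothing.
- rest_cradle (a point): Point of the fixed wooden knife rest under the middle of the knife, on the surface that carries it, 20 mm above the counter; x points along the rest to the blade end (away from the robot, +-15 deg), z up.
- mat: Fixed flat green mat, 140 x 120 mm (x by y), 3 mm thick, on the counter between rest and runway; origin at the centre of its underside on the counter, sides along its x and y.
- tray_cradle (a point): Point on the yellow cradle of the black sliding tray where the middle of the knife's underside belongs, 28 mm above the counter; moves with the tray; x points away from the robot along the slide (+-7 deg), z up. Near half (x -74 to -14 mm), for the blade half: cheeks 30 mm apart, 9 thick, 10 mm higher than the point: no room to grip. Inner face of the near lip at x -77 mm.
- tray_lip (a point): Middle of the outer (robot-side) face of the tray's upright near lip, 9 mm below the lip's top edge; the lip is 66 mm wide, 6 mm thick. Push here along +x (same axes as tray_cradle) to slide the tray.
- knife_rest: The wooden rest, 150 x 50 mm, origin on the counter below rest_cradle, same axes. Handle half (x -78 to -15 mm): cheeks 24 mm apart, tops 30 mm above the counter, end wall at x -72 mm, 37 mm high: no room to grip there. Front half: a tongue 14 mm wide under the knife to x 55 mm, over a 6 mm base plate, with room for fingers at both sides.
- runway: Fixed aluminium runway of the tray, 300 x 88 mm, 18 mm high, origin at the centre of its underside, x along the slide away from the robot. The cradle's far half, for the handle half of the knife, is a tongue 14 mm wide from x -12 to 60 mm of tray_cradle; the tray's floor lies 14 mm below it, with room for fingers at both sides.
- tray (a joint): How far the tray has slid away from the robot, m: starts 0 to 0.020, far stop at 0.110. About 3 N to move; stays where it is left.
- tape_clear: Bystander: roll of tan packing tape lying flat, 96 mm across, 48 mm high; origin at the centre of its underside. To be left alone.
- cream_tube: Bystander: white tube of hand cream lying down, 146 x 44 x 31 mm; origin at the centre of its underside. To be left alone.
- marker_1: Bystander: white marker pen with black cap lying down, 135 x 17 x 16 mm; origin at the centre of its underside. To be left alone.

How it is judged:
By the outcome, as a careful person would: the job done as asked, in the order asked, and still so for the second after the job is handed in, with the robot touching nothing.
It also fails if it takes over 72 s, if anything falls off the work surface, if the arm or the gripper's body presses on something with over 40 N, if the wrist force passes 120 N, or if a joint passes its speed limit or range.

### The arm

A 7-joint arm with a two-finger parallel gripper is mounted at the origin on a cart in front of the work surface, level with it; the furniture and walls round the work are solid. World frame = base frame: x ahead of the robot, y to its left, z up, the work surface at z = 0. Lengths are in m, angles in degrees, forces in N, time in s.
With the tool pointing down it reaches from about 0.425 to 0.875 m from the base axis. Payload 4.7 kg.
Tool frame: the origin (TCP) lies on the centre line of the jaws, within the pads' length; the fingertips stand ahead of it and the grasp point (between the pads) lies 2 mm behind it (env.tip_reach is the x of the fingertips in the tool frame, in m); x points along the fingers, z is the direction in which the jaws open and shut, and the axes are right-handed (so a half turn about x gives the same grasp; the last joint's range is limited). The gripper opens to 87 mm and grips with 3 to 60 N. Pads are 19 mm wide; open, the fingers measure 117 mm over their backs; the gripper's body (75 mm by 190 mm) begins 51 mm behind the grasp point.
Start: joints at [-64.91, 18.392, -4.016, 83.108, 1.295, 78.541, -3.26], TCP at [0.267, 0.593, 0.24] pointing down, gripper open.
Joint ranges: [-163.93, 163.93], [-17.29, 119.83], [-79.2, 71.16], [3.27, 140.29], [-89.18, 269.18], [5.43, 117.66], [-154.24, 154.24]. Speed limits (degrees/s): [147.25, 147.25, 180, 180, 180, 180, 180].

### API

Orientations are given as [roll, pitch, yaw] about the fixed x, y, z axes, in that order (R = Rz(yaw) Ry(pitch) Rx(roll)).
In Python, from cell import telemetry, optics, env, models gives the robot as it stands.
- The arm moves only by the shell command python3 -m pendant 'ROWS' [FORCE]. ROWS is JSON, a list of rows, each a list of 3 entries, a list of its own where there are three numbers: the finger opening in mm, from 0 to 87, then the shift along the tool's x, y, z in mm, then the turn, a rotation vector about the tool's x, y, z in rad. A call has 1 to 10 rows; each row is the pose to reach, as a shift and turn from the pose commanded when the call began, along the tool's axes at that moment; what a row does not reach only later rows make up. A row lasts 1/12 s, in which the tool goes at most 41.7 mm and 7.16 degrees, less where a joint would pass 70% of its speed; a pose out of reach is approached as far as the arm can. A call with a gripper value outside its range is refused whole. The fingers move at their own pace and stop on an object; FORCE is the grip in N (left out, the last holds). Time passes only in rows, so rows that repeat a pose let the fingers close. It gives the time, the measured TCP pose, the force and the opening at its end, in the units of the state.
- telemetry.get_obs(): the state, without advancing time (a new reading comes with each control period).
- optics.read_camera(name): name is "side" or "top" or "wrist"; returns a dict with "image" (420x560x3 uint8, blue, green, red), "range_z" (420x560 float32, m along the optical axis (not along the pixel's ray), 0 where there is no reading), "fx", "fy", "cx", "cy" (pixels), "cam_to_world" (4x4, takes a point from camera to world coordinates). Camera axes: x right, y up, looking along -z (the intrinsics and any distortion apply to the point x, -y, -z); pixel columns grow to the right and rows downward; lengths in m; the calibration is good to about 2 mm. The wrist camera is an equidistant fisheye: a pixel r from the principal point sees the ray r / f radians off the axis. A picture is of the moment at which its call begins.
- env.sign_off(): hands the job in, once; it reports no verdict.
Trained networks look in the newest picture that a camera, given by its name, has taken for a name from the list of things; names that differ only in an ending like _2 or _b are one class to them, and where a whole thing is asked for, a point or a joint stands for the part that bears it (a point fixed in the world has none). Each returns a list of dicts, best first, with "confidence" (0 to 1); they miss things now and then, are a little off and sometimes report something else, mostly with a low value. They report only what shows in the picture. A call takes as long as a camera call.
- models.masks_of(camera, label): "pixels" (420x560 bool, what is visible of it) and "extent" ([left, top, right, bottom] as shares, 0 to 1, of the picture: columns of its width, rows of its height, round what is visible of it).
- models.landmark_of(camera, label): "centre" ([row, column] as shares, 0 to 1, of the picture: columns of its width, rows of its height: a listed point, or the origin of a listed thing).
The state is a dict: "time_s": time; "qpos": joint angles; "joint_velocities": joint speeds; "effort": joint torques, N m; "tool_pos": TCP position; "tool_rot": TCP orientation; "force": force on the tool from outside, world axes, zero at the start; "wrist_torque": the same for the moment, N m; "grip_width": finger opening in m.
Only numpy, scipy, OpenCV 4.12 (cv2) and the standard library are available. Lean on these libraries where they do the work, as an engineer would, in place of code of your own. Each camera call takes 0.05 s, during which the arm holds its last target.

## Working session

There is one attempt and no reset: what is moved stays moved. The work goes in short steps, Python scripts to look and compute and a shell command to move; the robot and the scene stay as the last step left them, time stands still between calls to the robot, and variables do not carry over. Pictures are saved under pics/ and viewed, and the job is handed in when it is done.

```bash
ls; mkdir -p pics; python3 - <<'E'
from cell import telemetry, optics, env, models
import cv2
print(telemetry.get_obs()); print(env.tip_reach)
for n in ["side","top","wrist"]:
    c=optics.read_camera(n); cv2.imwrite(f"pics/a_{n}.png",c["image"]); print(n,c["fx"],c["fy"],c["cx"],c["cy"],c["cam_to_world"])
E
```

```text
pics
{'time_s': 0.0, 'qpos': array([-64.90901287,  18.43792164,  -4.01564667,  83.17339473,
         1.29447749,  78.54078183,  -3.25969757]), 'joint_velocities': array([ 0.03739681,  0.07240009, -0.01578432, -0.10002406,  0.05373656,
        0.05210227, -0.04200536]), 'effort': array([ 6.48045370e-04, -4.91283488e+01, -4.03469000e-01, -3.12522089e+01,
       -6.38068607e-02,  4.41410369e-02,  2.08013134e-04]), 'tool_pos': array([0.26714075, 0.59200755, 0.2384876 ]), 'tool_rot': array([-177.24034978,   89.89299009, -111.52131329]), 'force': array([-0.88396493, -0.34130789,  0.36370286]), 'wrist_torque': array([-0.00643517, -0.01280748, -0.01830956]), 'grip_width': 0.08711299673327288}
0.017
side 454.1359958133842 454.1359958133842 280.8217108958155 205.97648182776317 [[ 0.96639093  0.16865627 -0.19401968  0.40863456]
 [-0.25704267  0.62159054 -0.7399691  -0.45264408]
 [-0.00419963  0.76497076  0.64405132  0.63671175]
 [ 0.          0.          0.          1.        ]]
top 431.3344601596282 431.3344601596282 280.28947797540235 210.5536772758564 [[-0.02017001  0.98351663 -0.17968919  0.45461128]
 [-0.99978188 -0.02081532 -0.00170628  0.21449059]
 [-0.00541844  0.17961558  0.98372196  0.92838072]
 [ 0.          0.          0.          1.        ]]
wrist 325.19226210127806 325.19226210127806 278.8706603602931 208.77783603831568 [[ 4.11586177e-01 -8.71257274e-01 -2.67409014e-01  1.93186237e-01]
 [ 9.11370752e-01  3.93337203e-01  1.21198997e-01  6.26405812e-01]
 [-4.13594300e-04 -2.93592587e-01  9.55930553e-01  3.83817042e-01]
 [ 0.00000000e+00  0.00000000e+00  0.00000000e+00  1.00000000e+00]]
```

View pics/a_top.png

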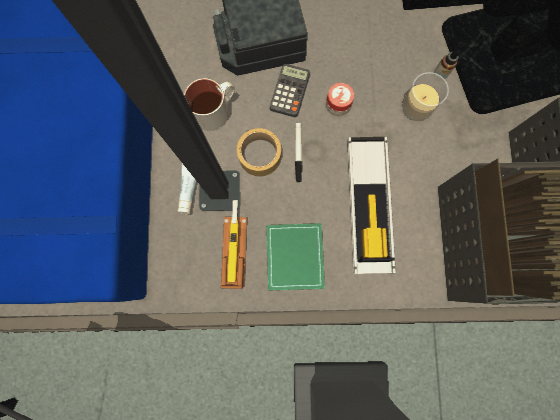

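View pics/a_side.png

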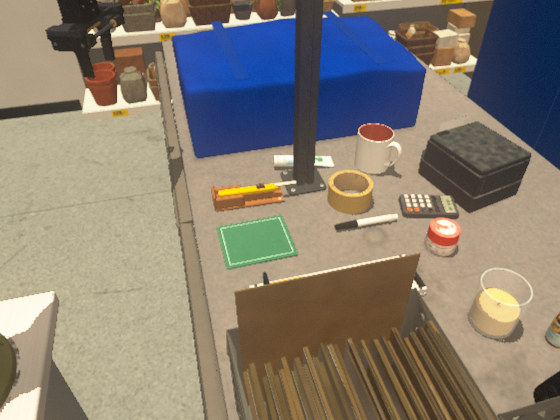

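```bash
cat > h.py <<'E'
from cell import telemetry, optics, env, models
import numpy as np, cv2
from scipy.spatial.transform import Rotation as Ro
def deproj(c,row,col,z=None):
    """share row/col -> world; z: plane height else depth"""
    h,w=c["image"].shape[:2]; u=col*w; v=row*h
    d=np.array([(u-c["cx"])/c["fx"],-(v-c["cy"])/c["fy"],-1.0])
    T=c["cam_to_world"]
    if z is None:
        r=c["range_z"][int(v),int(u)]; return T[:3,:3]@(d*r)+T[:3,3]
    D=T[:3,:3]@d; return T[:3,3]+D*(z-T[2,3])/D[2]
def cloud(c,mask=None):
    h,w=c["image"].shape[:2]; v,u=np.mgrid[:h,:w]; r=c["range_z"]
    ok=r>0
    if mask is not None: ok&=mask
    u,v,r=u[ok]+.5,v[ok]+.5,r[ok]
    P=np.stack([(u-c["cx"])/c["fx"]*r,-(v-c["cy"])/c["fy"]*r,-r],1)
    return P@c["cam_to_world"][:3,:3].T+c["cam_to_world"][:3,3],ok
E
python3 - <<'E'
from h import *
np.set_printoptions(precision=4,suppress=True)
Z=dict(knife_centre=.026,knife_butt=.026,slider=.0355,rest_cradle=.02,mat=0,tray_cradle=.028,tray_lip=None,knife_rest=0,runway=0)
for n in ["top","side"]:
    c=optics.read_camera(n)
    for k in Z:
        r=models.landmark_of(n,k)
        for q in r[:2]:
            print(n,k,round(q["confidence"],2),np.array(q["centre"])*[420,560],deproj(c,*q["centre"],z=Z[k]),deproj(c,*q["centre"]))
print(telemetry.get_obs()["time_s"])
E
```

```text
top knife_centre 0.73 [249.48 234.08] [0.5387 0.3144 0.026 ] [0.5383 0.314  0.0301]
top knife_butt 0.72 [278.586 233.576] [0.4785 0.3155 0.026 ] [0.4783 0.315  0.0309]
top slider 0.46 [239.4 236.6] [0.5586 0.3081 0.0355] [0.5593 0.3087 0.0302]
top rest_cradle 0.98 [250.992 231.728] [0.5361 0.3201 0.02  ] [0.5353 0.319  0.0289]
top mat 0.59 [253.218 292.488] [0.5305 0.1918 0.    ] [0.5304 0.1918 0.0004]
top tray_cradle 0.69 [221.592 372.792] [0.5913 0.0214 0.028 ] [0.5911 0.0217 0.0295]
top knife_rest 0.67 [250.908 234.808] [0.538  0.3158 0.    ] [0.5352 0.3123 0.0313]
top runway 0.66 [203.91  367.584] [0.6349 0.0245 0.    ] [0.6322 0.0274 0.0142]
side knife_centre 0.95 [187.908 250.88 ] [0.5451 0.3257 0.026 ] [0.5437 0.318  0.032 ]
side knife_butt 0.59 [195.804 218.288] [0.4717 0.317  0.026 ] [0.4717 0.3162 0.0266]
side slider 0.73 [291.69 268.8 ] [0.5128 0.0274 0.0355] [ 0.4766 -0.1392  0.2442]
side slider 0.49 [186.816 258.888] [0.5605 0.3128 0.0355] [0.5602 0.3112 0.0368]
side rest_cradle 0.95 [190.68  246.288] [0.5346 0.3262 0.02  ] [0.5322 0.3116 0.0315]
side mat 0.79 [242.508 253.008] [0.5181 0.1844 0.    ] [0.5174 0.1804 0.004 ]
side mat 0.4 [197.106 247.912] [0.5375 0.3278 0.    ] [0.535  0.3124 0.0125]
side tray_lip 0.65 [292.614 270.2  ] [ 0.4784 -0.1382  0.2408] [ 0.4784 -0.1382  0.2408]
side knife_rest 0.87 [200.718 247.016] [0.533  0.3159 0.    ] [0.5321 0.3099 0.005 ]
1.15
```

```bash
python3 - <<'E'
from h import *
np.set_printoptions(precision=4,suppress=True)
c=optics.read_camera("top")
big=cv2.resize(c["image"][110:300,170:430],None,fx=3,fy=3,interpolation=cv2.INTER_CUBIC); cv2.imwrite("pics/b_top.png",big)
P,ok=cloud(c)
np.save("P_top.npy",P)
s=optics.read_camera("side"); Q,_=cloud(s); 
big=cv2.resize(s["image"][110:330,170:430],None,fx=3,fy=2.7,interpolation=cv2.INTER_CUBIC); cv2.imwrite("pics/b_side.png",big[:600])
A=np.vstack([P,Q])
# post
m=(A[:,2]>.06)&(A[:,2]<.5)&(A[:,0]>.45)&(A[:,0]<.8)&(A[:,1]>-.0)&(A[:,1]<.45)
B=A[m]
for z0 in np.arange(.06,.5,.06):
    b=B[(B[:,2]>=z0)&(B[:,2]<z0+.06)]
    if len(b): print("z",z0,len(b),np.percentile(b,[1,50,99],axis=0)[:, :2].ravel())
# box heights blue / filebox
for nm,y0,y1 in [("blue",.42,1.2),("file",-.6,-.05)]:
    b=A[(A[:,1]>y0)&(A[:,1]<y1)&(A[:,2]>.06)&(A[:,2]<.6)&(A[:,0]>.3)&(A[:,0]<.9)]
    print(nm,np.percentile(b,[0.5,50,99.5],axis=0))
def yellow(c):
    h=cv2.cvtColor(c["image"],cv2.COLOR_BGR2HSV); return (h[...,0]>19)&(h[...,0]<32)&(h[...,1]>150)&(h[...,2]>110)
for n,c in (("top",c),("side",s)):
    for k in ["knife","knife_rest","mat","tray","runway"]:
        for r in models.masks_of(n,k)[:1]:
            X,_=cloud(c,r["pixels"]&(yellow(c) if k in("knife",) else True))
            if k=="knife": X=X[(X[:,2]>.02)]
            if len(X)<20: continue
            rect=cv2.minAreaRect((X[:,:2]*1000).astype(np.float32))
            print(n,k,round(r["confidence"],2),len(X),rect,np.percentile(X[:,2],[5,50,95]))
E
```

```text
z 0.06 724 [0.6506 0.3276 0.661  0.3319 0.6911 0.3659]
z 0.12 834 [0.6506 0.3276 0.661  0.3318 0.6908 0.3666]
z 0.18 980 [0.6506 0.3274 0.6609 0.3316 0.6909 0.3652]
z 0.24 1165 [0.6506 0.3275 0.66   0.3319 0.691  0.3666]
z 0.3 1397 [0.6507 0.3277 0.6597 0.3317 0.6908 0.3657]
z 0.36 1440 [0.6507 0.3276 0.6567 0.3321 0.6905 0.3663]
z 0.42 1023 [0.6505 0.3285 0.6517 0.3371 0.6883 0.3667]
z 0.48 438 [0.6506 0.3284 0.6517 0.3372 0.6873 0.367 ]
blue [[0.3132 0.4966 0.0629]
 [0.642  0.5819 0.1822]
 [0.8982 0.8812 0.3173]]
file [[ 0.4241 -0.3132  0.063 ]
 [ 0.5617 -0.2084  0.2065]
 [ 0.8929 -0.0677  0.3729]]
top knife 0.69 407 ((537.0862426757812, 316.1728210449219), (17.52540397644043, 125.57794189453125), 86.3716049194336) [0.0284 0.0309 0.0336]
top knife_rest 0.63 1105 ((534.3914794921875, 315.7777099609375), (50.985023498535156, 152.19219970703125), 88.8270492553711) [0.0027 0.007  0.0329]
top mat 0.87 3642 ((523.742919921875, 185.71136474609375), (140.5693817138672, 120.12007904052734), 0.3050675094127655) [-0.0006  0.0021  0.0047]
top tray 0.95 2536 ((591.5723266601562, 19.546222686767
[... 258 characters left out ...]
.2822875976562, 314.80517578125), (18.209367752075195, 133.57725524902344), 86.56958770751953) [0.0256 0.0315 0.0341]
side knife_rest 0.72 948 ((536.7374267578125, 335.2342224121094), (89.89893341064453, 153.2588653564453), 86.67162322998047) [0.004  0.0119 0.0319]
side mat 0.87 2953 ((525.7664794921875, 187.48092651367188), (142.00755310058594, 121.32316589355469), 0.2950037121772766) [0.0015 0.0033 0.0052]
side tray 0.67 64 ((503.6988830566406, -23.460556030273438), (230.98777770996094, 13.56098747253418), 80.7073974609375) [0.0213 0.0563 0.0585]
side runway 0.97 296 ((662.2891235351562, 23.654403686523438), (223.39683532714844, 243.1554412841797), 41.41539764404297) [0.0071 0.0177 0.0576]
```

View pics/b_top.png

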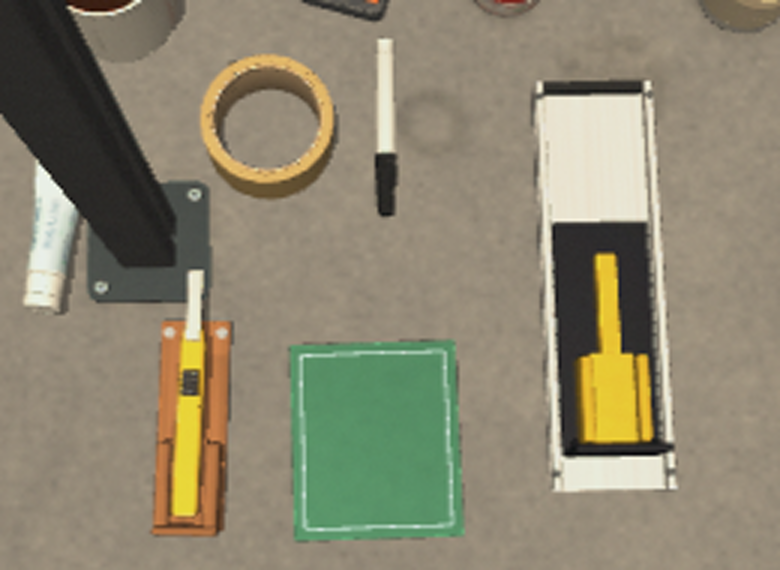

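View pics/b_side.png

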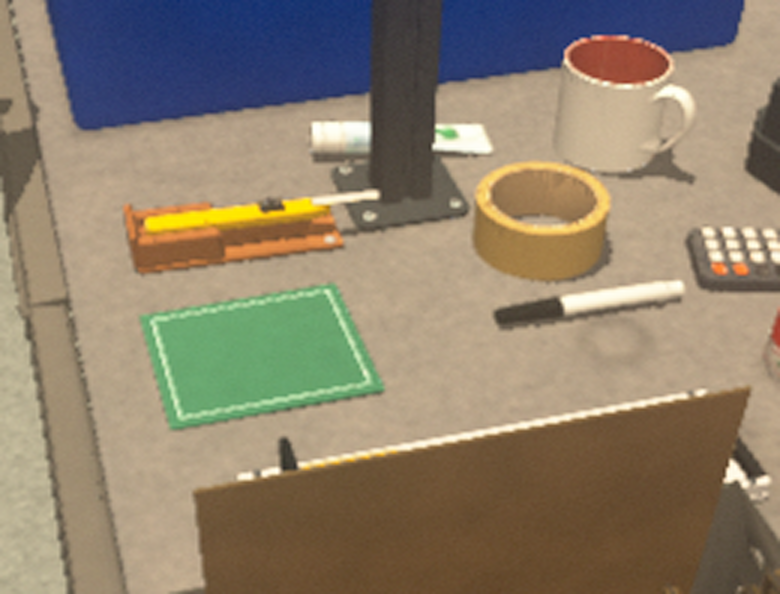

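View pics/a_wrist.png

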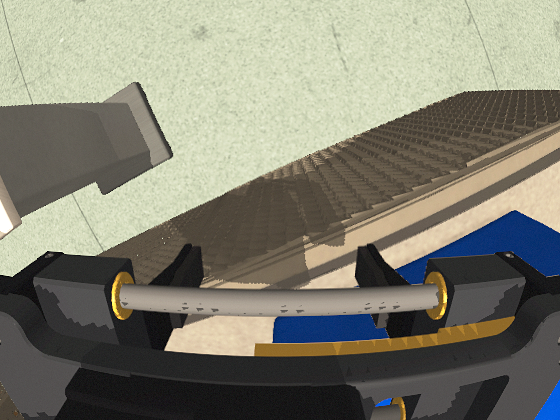

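```bash
cat >> h.py <<'E'
def toolR(o=None):
    o=o or telemetry.get_obs(); return Ro.from_euler("xyz",o["tool_rot"],degrees=True).as_matrix(), np.array(o["tool_pos"])
def px_plane(c,mask,z):
    v,u=np.nonzero(mask); h,w=c["image"].shape[:2]
    return np.array([deproj(c,(b+.5)/h,(a+.5)/w,z) for a,b in zip(u,v)])
def yellow(c):
    h=cv2.cvtColor(c["image"],cv2.COLOR_BGR2HSV); return (h[...,0]>19)&(h[...,0]<33)&(h[...,1]>150)&(h[...,2]>110)
def axis(X):
    m=X.mean(0); w,V=np.linalg.eigh(np.cov((X-m).T)); d=V[:,-1]; d=d*np.sign(d[0]); return m,d,np.degrees(np.arctan2(d[1],d[0]))
E
python3 - <<'E'
from h import *
np.set_printoptions(precision=4,suppress=True)
R,p=toolR(); print(R); 
w=optics.read_camera("wrist"); T=w["cam_to_world"]; print("cam in tool",R.T@(T[:3,3]-p), R.T@T[:3,:3])
for n in ["top","side"]:
    c=optics.read_camera(n); y=yellow(c)
    P,ok=cloud(c,y)
    pw=np.zeros(c["image"].shape[:2]+(3,)); pw[ok]=P
    X,Y,Z=pw[...,0],pw[...,1],pw[...,2]
    k=ok&(abs(Y-.315)<.03)&(abs(X-.54)<.09)
    Q=px_plane(c,k,.032)[:,:2]
    print(n,"knife",axis(Q),cv2.minAreaRect((Q*1000).astype(np.float32)))
    # trimmed edges: bin along x
    m,d,a=axis(Q); nrm=np.array([-d[1],d[0]]); s=(Q-m)@d; t=(Q-m)@nrm; print(" s",s.min(),s.max()," t bins",[(round(t[(s>=b)&(s<b+.02)].min(),4),round(t[(s>=b)&(s<b+.02)].max(),4)) for b in np.arange(-.06,.06,.02) if ((s>=b)&(s<b+.02)).any()])
    if n=="top":
        k=ok&(abs(Y-.02)<.05)&(X>.5)&(X<.7)
        to=k&(X>.595)
        Q=px_plane(c,to,.028)[:,:2]; print("tongue",axis(Q),Q.min(0),Q.max(0))
        ch=k&(Z>.033)&(X<.59); Q=px_plane(c,ch,.038)[:,:2]; print("cheek",len(Q),axis(Q),cv2.minAreaRect((Q*1000).astype(np.float32)))
        al=px_plane(c,k&(X<.59),.034)[:,:2];print("near",cv2.minAreaRect((al*1000).astype(np.float32)))
E
```

```text
[[ 0.0001 -0.9115  0.4112]
 [ 0.      0.4112  0.9115]
 [-1.     -0.0001  0.    ]]
cam in tool [-0.1453  0.0815  0.0007] [[-0.0013  0.2935 -0.956 ]
 [-0.0004  0.956   0.2935]
 [ 1.      0.0008 -0.0012]]
top knife (array([0.5282, 0.3161]), array([ 0.9981, -0.0618]), np.float64(-3.5419844451884916)) ((535.7836303710938, 315.6966857910156), (17.69626808166504, 127.25626373291016), 86.56061553955078)
 s -0.05602986242593806 0.07124616533260329  t bins [(np.float64(-0.0085), np.float64(0.0087)), (np.float64(-0.0089), np.float64(0.0088)), (np.float64(-0.0085), np.float64(0.0088)), (np.float64(-0.0086), np.float64(0.0083)), (np.float64(-0.0082), np.float64(0.0088)), (np.float64(-0.0081), np.float64(0.0087))]
tongue (array([0.6224, 0.0205]), array([ 0.9999, -0.0119]), np.float64(-0.6846095400540112)) [0.5938 0.0125] [0.6499 0.0283]
cheek 247 (array([0.5451, 0.0209]), array([0.0149, 0.9999]), np.float64(89.14827781194909)) ((545.8251342773438, 20.90021324157715), (47.84392166137695, 58.11725997924805), 89.6595230102539)
near ((551.8236083984375, 20.40472984313965), (48.87369155883789, 73.36282348632812), 89.6595230102539)
side knife (array([0.5361, 0.3116]), array([ 0.9955, -0.0946]), np.float64(-5.429121202332717)) ((538.6676025390625, 311.1241149902344), (26.373424530029297, 132.8930206298828), 86.48416900634766)
 s -0.0638025916766575 0.06898248862928923  t bins [(np.float64(-0.0106), np.float64(0.0108)), (np.float64(-0.0098), np.float64(0.0114)), (np.float64(-0.0137), np.float64(0.0124)), (np.float64(-0.0125), np.float64(0.013)), (np.float64(-0.0116), np.float64(0.0141)), (np.float64(-0.0102), np.float64(0.0147))]
```

```bash
python3 - <<'E'
from h import *
np.set_printoptions(precision=4,suppress=True,linewidth=150)
A=np.vstack([cloud(optics.read_camera(n))[0] for n in ("top","side")])
b=A[(A[:,1]<-.03)&(A[:,1]>-.4)&(A[:,0]>.35)&(A[:,0]<.95)&(A[:,2]>.03)]
for z0 in np.arange(.03,.4,.04):
    q=b[(b[:,2]>=z0)&(b[:,2]<z0+.04)]
    print("z%.2f"%z0,[(round(x0,2),round(float(np.percentile(q[(q[:,0]>=x0)&(q[:,0]<x0+.05)][:,1],99)),3) if ((q[:,0]>=x0)&(q[:,0]<x0+.05)).sum()>5 else None) for x0 in np.arange(.4,.9,.05)])
b=A[(A[:,1]>.42)&(A[:,2]>.03)&(A[:,2]<.5)&(A[:,0]<.6)&(A[:,0]>.28)]
print("blue min y by x",[(round(x,2),round(float(np.percentile(b[(b[:,0]>=x)&(b[:,0]<x+.04)][:,1],1)),3)) for x in np.arange(.28,.6,.04) if ((b[:,0]>=x)&(b[:,0]<x+.04)).sum()>5], np.percentile(b[:,2],[50,99]),np.percentile(b[:,0],[0,1]))
# lip of tray: black pts near x .50
t=A[(abs(A[:,1]-.02)<.06)&(A[:,0]>.47)&(A[:,0]<.55)&(A[:,2]>.042)]; print("lip",len(t),np.percentile(t,[1,50,99],axis=0))
print(telemetry.get_obs()["time_s"])
E
```

```text
z0.03 [(np.float64(0.4), -0.13), (np.float64(0.45), -0.131), (np.float64(0.5), -0.131), (np.float64(0.55), -0.131), (np.float64(0.6), -0.13), (np.float64(0.65), -0.131), (np.float64(0.7), -0.3), (np.float64(0.75), -0.3), (np.float64(0.8), -0.066), (np.float64(0.85), -0.064)]
z0.07 [(np.float64(0.4), -0.13), (np.float64(0.45), -0.131), (np.float64(0.5), -0.131), (np.float64(0.55), -0.13), (np.float64(0.6), -0.131), (np.float64(0.65), -0.13), (np.float64(0.7), -0.3), (np.float64(0.75), -0.3), (np.float64(0.8), -0.066), (np.float64(0.85), -0.064)]
z0.11 [(np.float64(0.4), -0.13), (np.float64(0.45), -0.13), (np.float64(0.5), -0.131), (np.float64(0.55), -0.131), (np.float64(0.6), -0.131), (np.float64(0.65), -0.131), (np.float64(0.7), -0.3), (np.float64(0.75), -0.3), (np.float64(0.8), None), (np.float64(0.85), None)]
z0.15 [(np.float64(0.4), -0.13), (np.float64(0.45), -0.131), (np.float64(0.5), -0.131), (np.float64(0.55), -0.131), (np.float64(0.6), -0.131), (np.float64(0.65), -0.131), (np.float64(0.7), -0.3), (np.float64(0.75), -0.3), (np.float64(0.8), None), (np.float64(0.85), None)]
z0.1
[... 1230 characters left out ...]
(np.float64(0.7), None), (np.float64(0.75), -0.181), (np.float64(0.8), -0.171), (np.float64(0.85), None)]
z0.39 [(np.float64(0.4), None), (np.float64(0.45), None), (np.float64(0.5), None), (np.float64(0.55), None), (np.float64(0.6), None), (np.float64(0.65), None), (np.float64(0.7), None), (np.float64(0.75), None), (np.float64(0.8), -0.171), (np.float64(0.85), None)]
blue min y by x [(np.float64(0.28), 0.533), (np.float64(0.32), 0.619), (np.float64(0.4), 0.505), (np.float64(0.44), 0.497), (np.float64(0.48), 0.497), (np.float64(0.52), 0.498), (np.float64(0.56), 0.497)] [0.1813 0.336 ] [0.28   0.2861]
lip 153 [[ 0.5072 -0.0104  0.0443]
 [ 0.51    0.0321  0.0561]
 [ 0.5141  0.0526  0.0591]]
2.0
```

```bash
python3 -m pendant '[[0,[0,-135,-195],[-0.18,0,0]],[0,[0,-135,-195],[-0.363,0,0]],[0,[0,-135,-195],[-0.363,0,0]],[0,[0,-135,-195],[-0.363,0,0]],[0,[0,-135,-195],[-0.363,0,0]],[0,[0,-135,-195],[-0.363,0,0]],[0,[0,-135,-195],[-0.363,0,0]],[0,[0,-250,-150],[-0.363,0,0]],[0,[0,-290,-135],[-0.363,0,0]],[0,[0,-290,-135],[-0.363,0,0]]]' 20; python3 - <<'E'
from h import *
np.set_printoptions(precision=4,suppress=True)
R,p=toolR(); print(p,R); o=telemetry.get_obs(); print(o["qpos"],o["time_s"],o["grip_width"])
E
```

```text
time_s: 2.83
tool_pos: [0.4362, 0.3531, 0.2404]
tool_rot: [-39.1, 89.9, 47.5]
force: [-0.6, -0.3, 0.5]
grip_width: 0.0282
[0.4362 0.3531 0.2404] [[ 0.0015 -0.9983  0.0588]
 [ 0.0016  0.0588  0.9983]
 [-1.     -0.0014  0.0017]]
[-46.7488   7.3998   5.5473  96.3258  -0.7488  76.1844  45.5569] 2.8333 0.02820673332032316
```

```bash
python3 -m pendant '[[0,[20,-40,-10],[0,0,0]],[0,[40,-80,-20],[0,0,0]],[0,[60,-120,-31],[0,0,0]],[0,[60,-120,-31],[0,0,0]],[0,[60,-120,-31],[0,0,0]]]'; python3 - <<'E'
from h import *
np.set_printoptions(precision=4,suppress=True)
c=optics.read_camera("wrist"); cv2.imwrite("pics/c_w.png",c["image"])
def ray(c,row,col,z):
    x=np.array([(col*560-c["cx"])/c["fx"],(row*420-c["cy"])/c["fy"]]); r=np.linalg.norm(x); s=np.sin(r)/r
    d=np.array([x[0]*s,-x[1]*s,-np.cos(r)]); T=c["cam_to_world"]; D=T[:3,:3]@d; return T[:3,3]+D*(z-T[2,3])/D[2]
for k,z in dict(knife_centre=.026,knife_butt=.026,slider=.0355,rest_cradle=.02).items():
    for r in models.landmark_of("wrist",k)[:1]: print(k,r["confidence"],np.array(r["centre"])*[420,560],ray(c,*r["centre"],z))
h=cv2.cvtColor(c["image"],cv2.COLOR_BGR2HSV); y=(h[...,0]>19)&(h[...,0]<33)&(h[...,1]>150)&(h[...,2]>100)
v,u=np.nonzero(y); Q=np.array([ray(c,(b+.5)/420,(a+.5)/560,.032)[:2] for a,b in zip(u,v)])
Q=Q[(abs(Q[:,0]-.54)<.1)&(abs(Q[:,1]-.315)<.03)]
print(len(Q),axis(Q),cv2.minAreaRect((Q*1000).astype(np.float32)))
print(toolR(),telemetry.get_obs()["time_s"])
E
```

```text
time_s: 3.25
tool_pos: [0.5552, 0.3109, 0.1766]
tool_rot: [157.8, 89.7, -116.0]
force: [-0.5, -0.2, -0.5]
grip_width: 0.0016
knife_centre 0.8 [184.8 287. ] [0.5419 0.3199 0.026 ]
knife_butt 0.57 [107.688 286.496] [0.4706 0.3239 0.026 ]
slider 0.63 [210.588 287.28 ] [0.564  0.3186 0.0355]
rest_cradle 0.93 [177.492 285.488] [0.536  0.3189 0.02  ]
2327 (array([0.5285, 0.3199]), array([ 0.9985, -0.0551]), np.float64(-3.159835713528815)) ((554.6702880859375, 310.36492919921875), (35.595367431640625, 165.84933471679688), 87.69268035888672)
(array([[ 0.0008, -0.9983,  0.0577],
       [ 0.0021,  0.0577,  0.9983],
       [-1.    , -0.0006,  0.0021]]), array([0.5516, 0.3165, 0.1809])) 3.5
```

View pics/c_w.png

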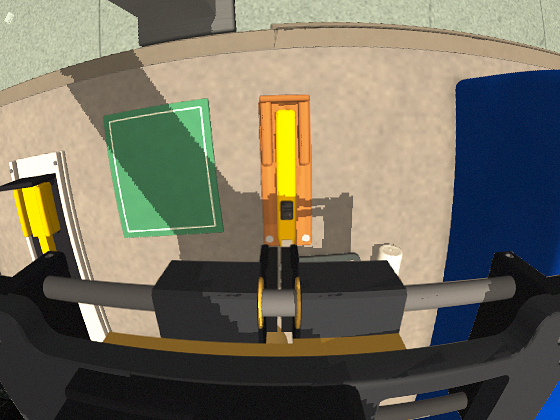

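```bash
cat >> h.py <<'E'
def ray(c,row,col,z):
    x=np.array([(col*560-c["cx"])/c["fx"],(row*420-c["cy"])/c["fy"]]); r=np.linalg.norm(x); s=np.sin(r)/r
    d=np.array([x[0]*s,-x[1]*s,-np.cos(r)]); T=c["cam_to_world"]; D=T[:3,:3]@d; return T[:3,3]+D*(z-T[2,3])/D[2]
def wyellow(c,z,cx,cy,rx=.1,ry=.03):
    h=cv2.cvtColor(c["image"],cv2.COLOR_BGR2HSV); y=(h[...,0]>19)&(h[...,0]<33)&(h[...,1]>150)&(h[...,2]>60)
    y=cv2.morphologyEx(y.astype(np.uint8),cv2.MORPH_OPEN,np.ones((3,3)))
    v,u=np.nonzero(y); Q=np.array([ray(c,(b+.5)/420,(a+.5)/560,z)[:2] for a,b in zip(u,v)])
    return Q[(abs(Q[:,0]-cx)<rx)&(abs(Q[:,1]-cy)<ry)]
E
python3 - <<'E'
from h import *
np.set_printoptions(precision=4,suppress=True)
c=optics.read_camera("wrist"); cv2.imwrite("pics/d_w.png",c["image"])
for k,z in dict(knife_centre=.026,knife_butt=.026,slider=.0355,rest_cradle=.02,mat=0).items():
    for r in models.landmark_of("wrist",k)[:1]: print(k,r["confidence"],np.array(r["centre"])*[420,560],ray(c,*r["centre"],z))
Q=wyellow(c,.032,.54,.318,.085)
print(len(Q),axis(Q),cv2.minAreaRect((Q*1000).astype(np.float32)))
R,p=toolR(); T=c["cam_to_world"]; print(p,R.T@(T[:3,3]-p),telemetry.get_obs()["time_s"])
m=models.masks_of("wrist","mat")[0]; v,u=np.nonzero(m["pixels"]); Q=np.array([ray(c,(b+.5)/420,(a+.5)/560,.003)[:2] for a,b in zip(u,v)]); print(cv2.minAreaRect((Q*1000).astype(np.float32)))
m=models.masks_of("wrist","knife_rest")[0]; v,u=np.nonzero(m["pixels"]); Q=np.array([ray(c,(b+.5)/420,(a+.5)/560,.015)[:2] for a,b in zip(u,v)]); print(cv2.minAreaRect((Q*1000).astype(np.float32)))
E
```

```text
knife_centre 0.85 [186.48  278.488] [0.5408 0.3182 0.026 ]
knife_butt 0.89 [111.594 276.92 ] [0.4704 0.3209 0.026 ]
slider 0.89 [209.706 279.72 ] [0.5609 0.3182 0.0355]
rest_cradle 0.86 [182.616 279.888] [0.5384 0.3197 0.02  ]
mat 0.98 [175.686 154.   ] [0.5259 0.1856 0.    ]
2199 (array([0.5278, 0.3199]), array([ 0.9986, -0.0536]), np.float64(-3.072111482123175)) ((534.4405517578125, 319.34637451171875), (17.174346923828125, 124.56645202636719), 87.06851959228516)
[0.5526 0.3147 0.1802] [-0.1459  0.0823  0.002 ] 3.8
((524.6246948242188, 189.59954833984375), (141.6214141845703, 121.23524475097656), 0.03579758107662201)
((533.1765747070312, 319.48785400390625), (49.04709243774414, 149.41403198242188), 87.34517669677734)
```

```bash
python3 -m pendant '[[0,[10,-35,2],[0,0,0]],[0,[40,-35,2],[0,0,0]],[0,[70,-35,2],[0,0,0]],[0,[100,-35,2],[0,0,0]],[0,[115,-35,2],[0,0,0]],[0,[115,-35,2],[0,0,0]],[0,[115,-35,2],[0,0,0]]]'; python3 - <<'E'
from h import *
np.set_printoptions(precision=4,suppress=True)
for i in range(3):
    c=optics.read_camera("wrist"); print(toolR()[1])
cv2.imwrite("pics/e_w.png",c["image"]); print(toolR()[0])
E
```

```text
time_s: 4.48
tool_pos: [0.5875, 0.3138, 0.0639]
tool_rot: [127.5, 89.9, -146.0]
force: [0.9, 0.2, 0.4]
grip_width: 0.0007
[0.5886 0.3144 0.0656]
[0.5892 0.3147 0.0665]
[0.5894 0.3149 0.0669]
[[ 0.0032 -0.9981  0.0608]
 [ 0.0019  0.0608  0.9981]
 [-1.     -0.0031  0.0021]]
```

View pics/e_w.png

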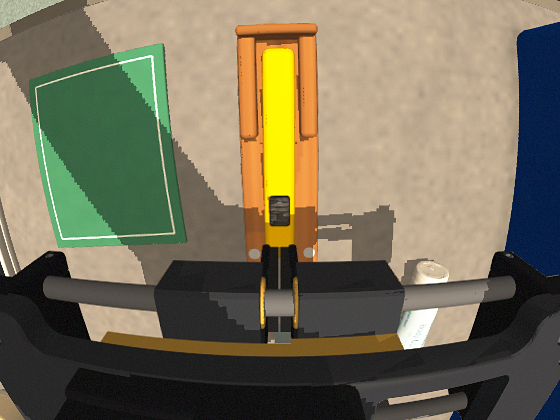

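```bash
python3 -m pendant '[[0,[8,0,0],[0,0,0]],[0,[15.5,0,0],[0,0,0]],[0,[15.5,0,0],[0,0,0]],[0,[15.5,0,0],[0,0,0]],[0,[15.5,0,0],[0,0,0]]]'; python3 - <<'E'
from h import *
np.set_printoptions(precision=4,suppress=True)
for i in range(2):
    c=optics.read_camera("side"); o=telemetry.get_obs(); print(toolR()[1],o["force"])
cv2.imwrite("pics/f_s.png",cv2.resize(c["image"][140:240,190:330],None,fx=5,fy=5,interpolation=cv2.INTER_CUBIC)); 
c=optics.read_camera("wrist");cv2.imwrite("pics/f_w.png",c["image"])
E
```

```text
time_s: 5.05
tool_pos: [0.5886, 0.3145, 0.0495]
tool_rot: [-56.5, 89.9, 30.0]
force: [1.0, 1.0, 2.2]
grip_width: 0.0002
[0.5886 0.3145 0.0495] [1.5446 1.3431 2.6991]
[0.5886 0.3145 0.0495] [1.9076 0.3413 2.28  ]
```

View pics/f_s.png

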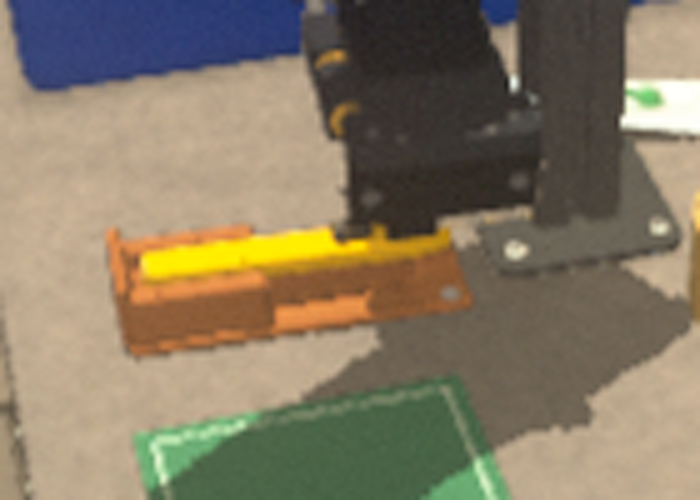

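View pics/f_w.png

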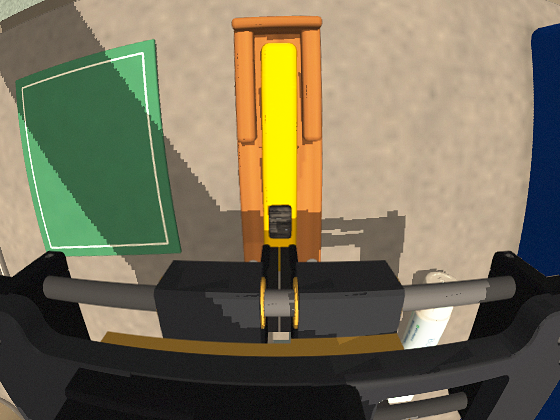

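```bash
python3 -m pendant '[[0,[-2.5,0,0],[0,0,0]],[0,[-2.5,0,0],[0,0,0]],[0,[-2.5,0,0],[0,0,0]]]'; python3 - <<'E'
from h import *
np.set_printoptions(precision=4,suppress=True)
for i in range(3):
    c=optics.read_camera("side"); o=telemetry.get_obs(); print(toolR()[1],o["force"])
E
```

```text
time_s: 5.45
tool_pos: [0.5873, 0.3138, 0.0511]
tool_rot: [121.6, 89.9, -151.9]
force: [0.2, 0.3, -0.2]
grip_width: 0.0003
[0.5873 0.3138 0.051 ] [0.5957 0.2358 0.0385]
[0.5874 0.3139 0.051 ] [-0.6707 -0.2233  0.4722]
[0.5875 0.3139 0.0511] [-0.2727  0.3057  0.5948]
```

```bash
python3 -m pendant '[[0,[0,8,0],[0,0,0]],[0,[0,15,0],[0,0,0]],[0,[0,22,0],[0,0,0]],[0,[0,29,0],[0,0,0]],[0,[0,36,0],[0,0,0]],[0,[0,40,0],[0,0,0]],[0,[0,43,0],[0,0,0]],[0,[0,43,0],[0,0,0]]]'; python3 - <<'E'
from h import *
np.set_printoptions(precision=4,suppress=True)
for i in range(2):
    c=optics.read_camera("wrist"); o=telemetry.get_obs(); print(toolR()[1],o["force"])
cv2.imwrite("pics/g_w.png",c["image"])
E
```

```text
time_s: 6.27
tool_pos: [0.5444, 0.3171, 0.0518]
tool_rot: [12.1, 90.0, 98.6]
force: [1.0, 0.1, 0.2]
grip_width: 0.0003
[0.5446 0.3169 0.0517] [-0.4527  0.4954  0.3601]
[0.5447 0.3168 0.0516] [-0.2422 -0.4382  0.1755]
```

View pics/g_w.png

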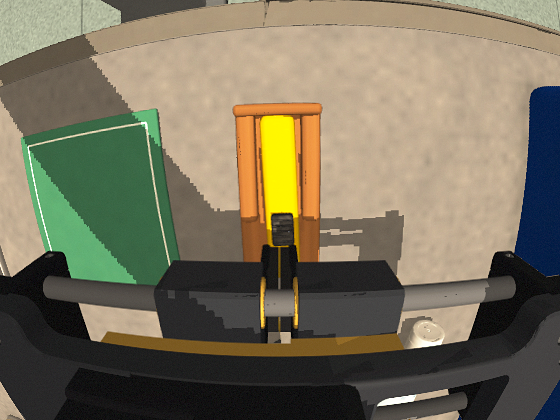

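```bash
python3 -m pendant '[[0,[0,1.5,0],[0,0,0]],[0,[0,3,0],[0,0,0]],[0,[0,4.5,0],[0,0,0]],[0,[0,4.5,0],[0,0,0]],[0,[0,4.5,0],[0,0,0]]]';python3 -m pendant '[[0,[0,1.5,0],[0,0,0]],[0,[0,3,0],[0,0,0]],[0,[0,3,0],[0,0,0]],[0,[0,3,0],[0,0,0]]]'
```

```text
time_s: 6.78
tool_pos: [0.5431, 0.3172, 0.0528]
tool_rot: [-68.0, 89.7, 18.5]
force: [5.1, 0.2, 0.5]
grip_width: 0.0001
time_s: 7.12
tool_pos: [0.5423, 0.3177, 0.0539]
tool_rot: [-67.4, 89.4, 19.0]
force: [9.0, 1.7, 0.9]
grip_width: 0.0006
```

```bash
python3 -m pendant '[[0,[0,-6,0],[0,0,0]],[0,[-15,-15,0],[0,0,0]],[50,[-45,-23,0],[0,0,0]],[50,[-60,-23,0],[0,0,0]],[50,[-60,-23,0],[0,0,0]],[50,[-60,-23,0],[0,0,0]],[50,[-60,-23,0],[0,0,0]]]' 20; python3 - <<'E'
from h import *
np.set_printoptions(precision=4,suppress=True)
c=optics.read_camera("wrist");c=optics.read_camera("wrist"); R,p=toolR(); print(p,R)
cv2.imwrite("pics/h_w.png",c["image"])
for k,z in dict(knife_centre=.026,knife_butt=.026,slider=.0355,rest_cradle=.02).items():
    for r in models.landmark_of("wrist",k)[:1]: print(k,r["confidence"],np.array(r["centre"])*[420,560],ray(c,*r["centre"],z))
c=optics.read_camera("side")
for k,z in dict(knife_centre=.026,knife_butt=.026,slider=.0355).items():
    for r in models.landmark_of("side",k)[:1]: print(k,r["confidence"],np.array(r["centre"])*[420,560],deproj(c,*r["centre"],z))
cv2.imwrite("pics/h_s.png",cv2.resize(c["image"][140:240,190:330],None,fx=5,fy=5,interpolation=cv2.INTER_CUBIC)); 
print(telemetry.get_obs()["time_s"])
E
```

```text
time_s: 7.7
tool_pos: [0.5592, 0.3155, 0.1103]
tool_rot: [116.3, 89.8, -157.2]
force: [-0.6, 1.1, 0.7]
grip_width: 0.0258
[0.5591 0.3154 0.1098] [[-0.003  -0.9982  0.0603]
 [-0.0016  0.0603  0.9982]
 [-1.      0.0029 -0.0017]]
knife_centre 0.9 [189.504 284.2  ] [0.5338 0.3218 0.026 ]
knife_butt 0.9 [ 93.702 274.792] [0.4649 0.3193 0.026 ]
slider 0.74 [179.214 282.912] [0.5241 0.3213 0.0355]
rest_cradle 0.9 [192.108 279.608] [0.537  0.3182 0.02  ]
knife_centre 0.86 [189.294 248.024] [0.538  0.3225 0.026 ]
knife_butt 0.66 [195.006 216.72 ] [0.4689 0.3206 0.026 ]
slider 0.44 [188.202 240.184] [0.5205 0.3186 0.0355]
8.2
```

View pics/h_w.png

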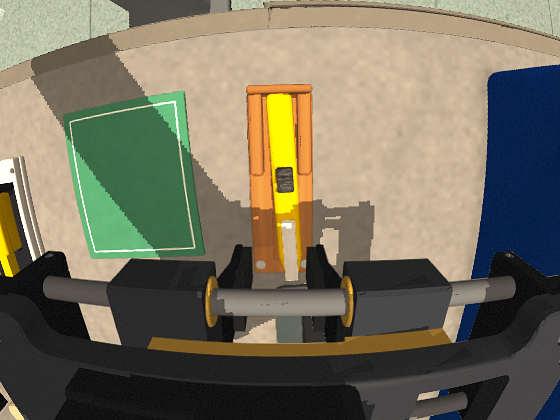

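View pics/h_s.png

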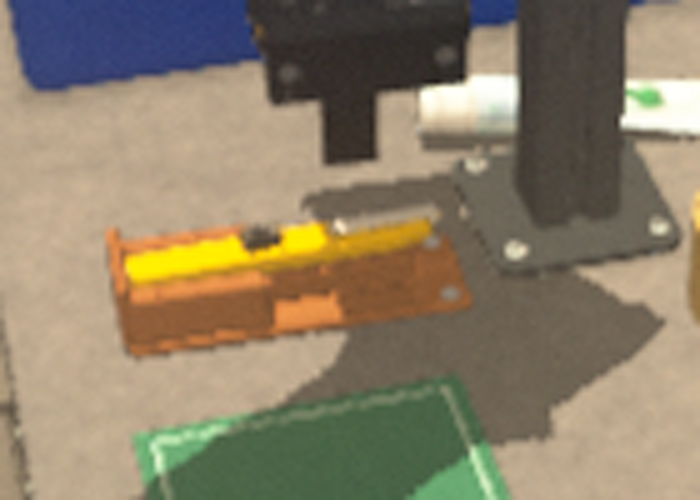

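```bash
python3 - <<'E'
from h import *
np.set_printoptions(precision=4,suppress=True)
c=optics.read_camera("wrist"); R,p=toolR(); print(p)
Q=wyellow(c,.032,.52,.318,.07)
m,d,a=axis(Q);print(len(Q),m,a,cv2.minAreaRect((Q*1000).astype(np.float32)))
c=optics.read_camera("top"); y=yellow(c); cv2.imwrite("pics/i_t.png",cv2.resize(c["image"][180:300,180:300],None,fx=4,fy=4))
P=px_plane(c,y,.032)[:,:2]; Q=P[(abs(P[:,0]-.54)<.09)&(abs(P[:,1]-.318)<.03)]
print(len(Q),axis(Q),cv2.minAreaRect((Q*1000).astype(np.float32)))
E
```

```text
[0.5605 0.3158 0.1115]
3164 [0.5147 0.3225] 1.0196330580779212 ((527.5244140625, 322.6788330078125), (125.1443099975586, 17.69696044921875), 0.9774236679077148)
0 (array([nan, nan]), array([nan, nan]), np.float64(nan)) ((0.0, 0.0), (0.0, 0.0), 0.0)h.py:27: RuntimeWarning: Mean of empty slice.
  m=X.mean(0); w,V=np.linalg.eigh(np.cov((X-m).T)); d=V[:,-1]; d=d*np.sign(d[0]); return m,d,np.degrees(np.arctan2(d[1],d[0]))
  ret = um.true_divide(
  avg = a.mean(axis, **keepdims_kw)
h.py:27: RuntimeWarning: Degrees of freedom <= 0 for slice
  m=X.mean(0); w,V=np.linalg.eigh(np.cov((X-m).T)); d=V[:,-1]; d=d*np.sign(d[0]); return m,d,np.degrees(np.arctan2(d[1],d[0]))
  c *= np.true_divide(1, fact)
  c *= np.true_divide(1, fact)
```

View pics/i_t.png

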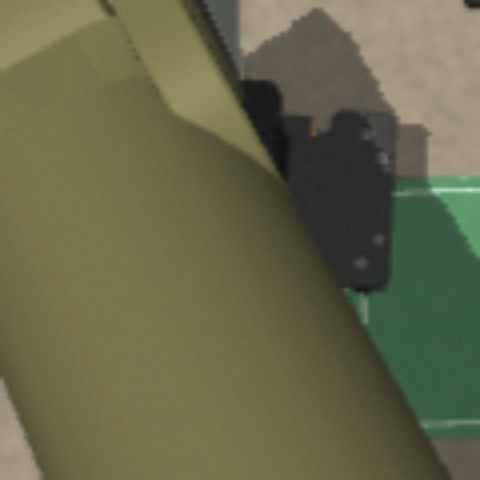

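```bash
python3 -m pendant '[[50,[0,-2,5],[-0.078,0,0]],[50,[20,-2,5],[-0.078,0,0]],[50,[40,-2,5],[-0.078,0,0]],[50,[52,-2,5],[-0.078,0,0]],[50,[60,-2,5],[-0.078,0,0]],[50,[60,-2,5],[-0.078,0,0]],[50,[60,-2,5],[-0.078,0,0]]]' 20; python3 - <<'E'
from h import *
np.set_printoptions(precision=4,suppress=True)
for i in range(3): c=optics.read_camera("wrist"); R,p=toolR(); print(p,telemetry.get_obs()["grip_width"])
print(R)
cv2.imwrite("pics/j_w.png",c["image"])
E
```

```text
time_s: 8.88
tool_pos: [0.5629, 0.3206, 0.0516]
tool_rot: [155.7, 90.0, -113.4]
force: [0.6, -0.2, 1.7]
grip_width: 0.0499
[0.5634 0.3209 0.0524] 0.05003271399341789
[0.5636 0.3211 0.0528] 0.04968785609128659
[0.5637 0.3211 0.0529] 0.0502254336591958
[[ 0.0019 -0.9999 -0.0171]
 [ 0.0012 -0.0171  0.9999]
 [-1.     -0.0019  0.0011]]
```

View pics/j_w.png

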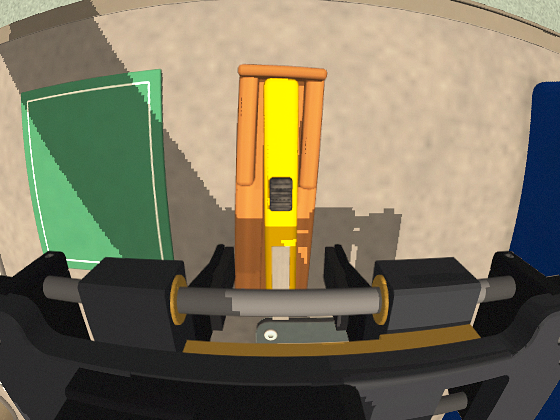

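```bash
python3 -m pendant '[[50,[8,0,0],[0,0,0]],[50,[15,0,0],[0,0,0]],[50,[15,0,0],[0,0,0]],[50,[15,0,0],[0,0,0]],[10,[15,0,0],[0,0,0]],[10,[15,0,0],[0,0,0]],[10,[15,0,0],[0,0,0]],[10,[15,0,0],[0,0,0]],[10,[15,0,0],[0,0,0]],[10,[15,0,0],[0,0,0]]]' 25
```

```text
time_s: 9.87
tool_pos: [0.563, 0.3201, 0.0368]
tool_rot: [-173.3, 89.9, -82.3]
force: [-1.5, -4.3, 7.4]
grip_width: 0.018
```

```bash
python3 -m pendant '[[10,[-8,0,0],[0,0,0]],[10,[-30,0,0],[0,0,0]],[10,[-60,0,0],[0,0,0]],[10,[-70,0,0],[0,0,0]],[10,[-70,0,0],[0,0,0]],[10,[-70,0,0],[0,0,0]]]' 25; python3 - <<'E'
from h import *
np.set_printoptions(precision=4,suppress=True)
c=optics.read_camera("wrist"); R,p=toolR(); print(p,R,telemetry.get_obs()["qpos"])
cv2.imwrite("pics/k_w.png",c["image"])
c=optics.read_camera("side");cv2.imwrite("pics/k_s.png",cv2.resize(c["image"][110:240,190:350],None,fx=4.5,fy=4.5,interpolation=cv2.INTER_CUBIC)); 
E
```

```text
time_s: 10.37
tool_pos: [0.5629, 0.321, 0.107]
tool_rot: [-44.8, 89.9, 46.2]
force: [-0.6, 0.5, -0.1]
grip_width: 0.0173
[0.5621 0.3205 0.1056] [[-0.0013 -0.9998 -0.0174]
 [-0.0005 -0.0174  0.9998]
 [-1.      0.0013 -0.0005]] [-38.9273  23.2817   8.7069  92.7174  -3.8181  64.3696  61.7342]
```

View pics/k_w.png

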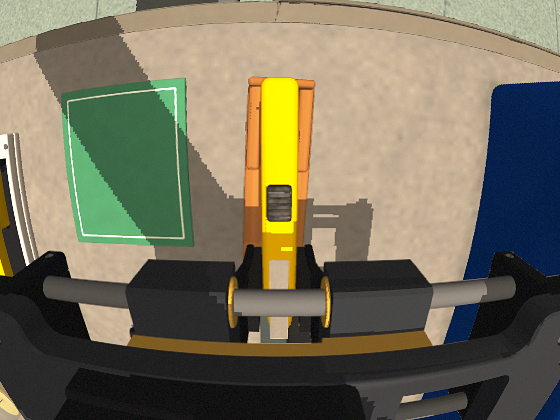

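View pics/k_s.png

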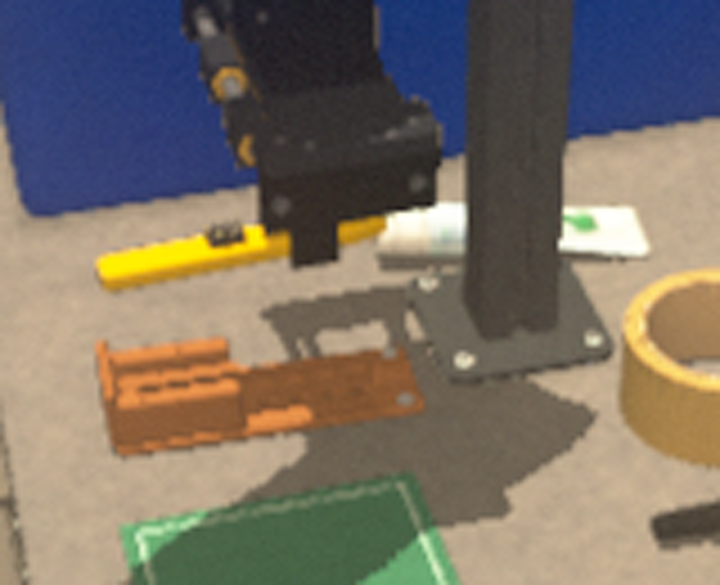

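```bash
python3 -m pendant '[[10,[0,16,-40],[0.12,0,0]],[10,[0,32,-80],[0.24,0,0]],[10,[0,48,-120],[0.36,0,0]],[10,[0,64,-152],[0.48,0,0]],[10,[0,64,-152],[0.6,0,0]],[10,[0,64,-152],[0.72,0,0]],[10,[0,64,-152],[0.84,0,0]],[10,[0,64,-152],[0.96,0,0]],[10,[0,64,-152],[1.08,0,0]],[10,[0,64,-152],[1.2,0,0]]]' 25
python3 -m pendant '[[10,[0,0,0],[0.12,0,0]],[10,[0,0,0],[0.24,0,0]],[10,[0,0,0],[0.36,0,0]],[10,[0,0,0],[0.48,0,0]],[10,[0,0,0],[0.6,0,0]],[10,[0,0,0],[0.72,0,0]],[10,[0,0,0],[0.84,0,0]],[10,[0,0,0],[0.96,0,0]],[10,[0,0,0],[1.08,0,0]],[10,[0,0,0],[1.2,0,0]]]' 25
python3 -m pendant '[[10,[10,0,0],[0.06,0,0]],[10,[30,0,0],[0.06,0,0]],[10,[50,0,0],[0.06,0,0]],[10,[60,0,0],[0.06,0,0]],[10,[60,0,0],[0.06,0,0]],[10,[60,0,0],[0.06,0,0]]]' 25
python3 - <<'E'
from h import *
np.set_printoptions(precision=4,suppress=True)
for i in range(3): c=optics.read_camera("wrist"); R,p=toolR(); print(p)
print(R,telemetry.get_obs()["qpos"])
cv2.imwrite("pics/l_w.png",c["image"])
c=optics.read_camera("side");cv2.imwrite("pics/l_s.png",cv2.resize(c["image"][110:290,190:350],None,fx=3.3,fy=3.3,interpolation=cv2.INTER_CUBIC)); 
E
```

```text
time_s: 11.3
tool_pos: [0.5002, 0.1671, 0.1048]
tool_rot: [-174.3, 89.8, -152.4]
force: [-0.1, 0.3, 0.2]
grip_width: 0.0175
time_s: 12.13
tool_pos: [0.5002, 0.1672, 0.1048]
tool_rot: [-102.9, 89.8, -149.8]
force: [1.5, -0.2, 0.1]
grip_width: 0.0175
time_s: 12.63
tool_pos: [0.5007, 0.1671, 0.0456]
tool_rot: [-95.0, 89.9, -144.9]
force: [0.4, 0.3, 0.9]
grip_width: 0.017
[0.5015 0.1675 0.0466]
[0.502  0.1677 0.0472]
[0.5023 0.1679 0.0475]
[[ 0.0016  0.7656  0.6433]
 [ 0.0008  0.6433 -0.7657]
 [-1.      0.0017  0.0004]] [-44.633   15.0505  26.0873 112.9269  -8.166   53.6731 -64.4448]
```

View pics/l_w.png

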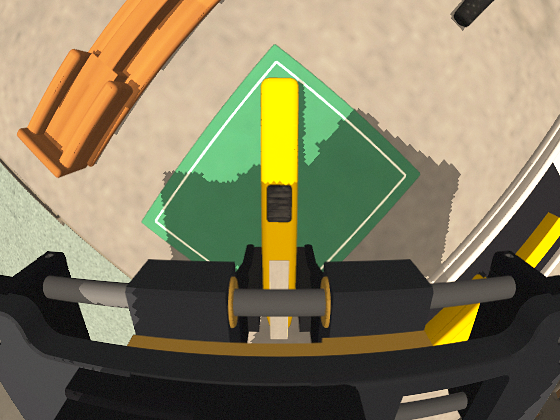

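View pics/l_s.png

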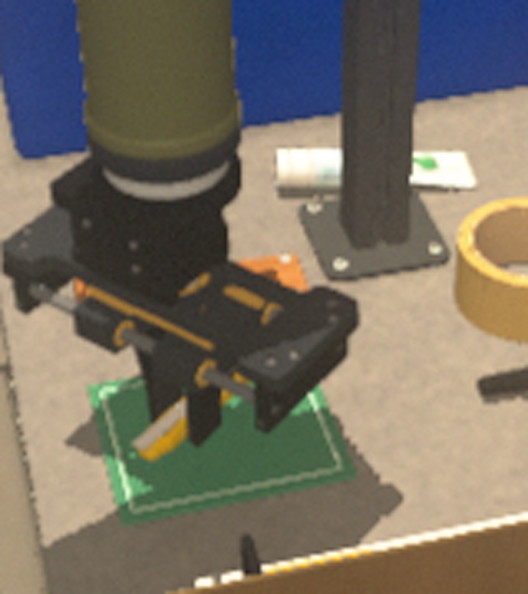

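```bash
python3 -m pendant '[[10,[10,0,0],[0,0,0]],[10,[20,0,0],[0,0,0]],[10,[24,0,0],[0,0,0]],[10,[25.5,0,0],[0,0,0]],[10,[25.5,0,0],[0,0,0]],[10,[25.5,0,0],[0,0,0]]]' 25;python3 -m pendant '[[10,[0,0,0],[0,0,0]],[10,[0,0,0],[0,0,0]]]'
```

```text
time_s: 13.33
tool_pos: [0.5013, 0.1675, 0.0208]
tool_rot: [-102.5, 90.0, -152.5]
force: [-1.2, -0.4, 1.1]
grip_width: 0.0175
time_s: 13.5
tool_pos: [0.5014, 0.1675, 0.021]
tool_rot: [-97.2, 90.0, -147.1]
force: [-0.7, -0.3, 1.6]
grip_width: 0.0175
```

```bash
python3 -m pendant '[[10,[0.5,0,0],[0,0,0]],[24,[0.5,0,0],[0,0,0]],[40,[0,0,0],[0,0,0]],[45,[0,0,0],[0,0,0]],[45,[0,0,0],[0,0,0]],[45,[-20,0,0],[0,0,0]],[45,[-50,0,0],[0,0,0]],[45,[-70,0,0],[0,0,0]],[45,[-70,0,0],[0,0,0]],[45,[-70,0,0],[0,0,0]]]' 25
python3 - <<'E'
from h import *
np.set_printoptions(precision=4,suppress=True)
for i in range(2): c=optics.read_camera("wrist"); R,p=toolR(); print(p)
print(R)
cv2.imwrite("pics/m_w.png",c["image"])
for k,z in dict(knife_centre=.009,knife_butt=.009,slider=.0185).items():
    for r in models.landmark_of("wrist",k)[:1]: print(k,r["confidence"],np.array(r["centre"])*[420,560],ray(c,*r["centre"],z))
Q=wyellow(c,.015,.52,.187,.07,.06); print(len(Q),axis(Q),cv2.minAreaRect((Q*1000).astype(np.float32)))
for n in ("top","side"):
    c=optics.read_camera(n)
    for k,z in dict(knife_centre=.009,knife_butt=.009).items():
        for r in models.landmark_of(n,k)[:1]: print(n,k,r["confidence"],np.array(r["centre"])*[420,560],deproj(c,*r["centre"],z))
print(telemetry.get_obs()["time_s"])
E
```

```text
time_s: 14.33
tool_pos: [0.5024, 0.1681, 0.0923]
tool_rot: [85.1, 89.8, 35.2]
force: [0.1, -0.4, -0.2]
grip_width: 0.0448
[0.5013 0.1677 0.091 ]
[0.5008 0.1675 0.0903]
[[-0.0012  0.7655  0.6434]
 [-0.0004  0.6434 -0.7655]
 [-1.     -0.0012 -0.0005]]
knife_centre 0.96 [188.58  277.088] [0.5205 0.1868 0.009 ]
knife_butt 0.82 [ 85.218 274.68 ] [0.5756 0.2352 0.009 ]
slider 0.8 [176.106 279.216] [0.53   0.1927 0.0185]
3288 (array([0.5374, 0.1986]), array([0.7696, 0.6385]), np.float64(39.679070053033975)) ((526.3076171875, 189.338623046875), (129.0283203125, 17.785629272460938), 40.041038513183594)
top knife_butt 0.58 [230.118 275.184] [0.58   0.2279 0.009 ]
side knife_centre 0.64 [237.72  254.912] [0.523  0.1876 0.009 ]
side knife_butt 0.85 [220.29  275.912] [0.5761 0.2268 0.009 ]
14.8833
```

View pics/m_w.png

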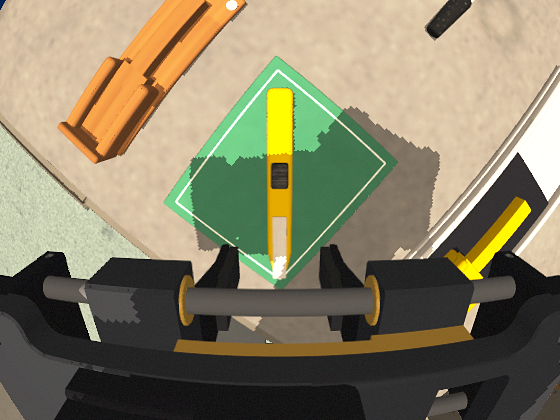

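```bash
python3 -m pendant '[[45,[0,28,0],[0,0,0]],[45,[15,56.5,0],[0,0,0]],[45,[40,56.5,0],[0,0,0]],[45,[55,56.5,0],[0,0,0]],[45,[55,56.5,0],[0,0,0]],[45,[55,56.5,0],[0,0,0]]]' 25
python3 - <<'E'
from h import *
np.set_printoptions(precision=4,suppress=True)
for i in range(3): c=optics.read_camera("wrist"); R,p=toolR(); print(p)
print(R)
cv2.imwrite("pics/n_w.png",c["image"])
E
```

```text
time_s: 15.38
tool_pos: [0.544, 0.2034, 0.0353]
tool_rot: [-94.4, 89.9, -144.4]
force: [0.0, 0.1, -0.0]
grip_width: 0.0451
[0.5449 0.2037 0.0365]
[0.5455 0.204  0.0372]
[0.5457 0.2041 0.0375]
[[ 0.0022  0.7658  0.643 ]
 [ 0.0012  0.643  -0.7658]
 [-1.      0.0025  0.0005]]
```

View pics/n_w.png

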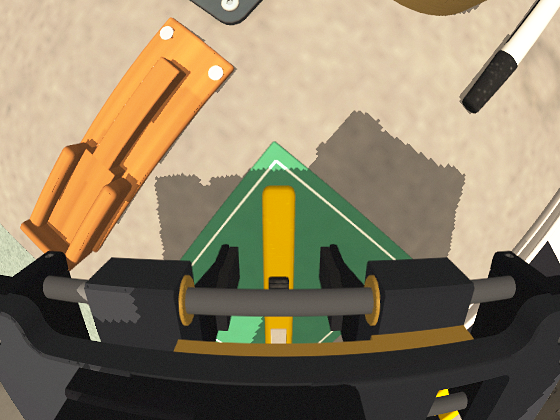

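```bash
python3 -m pendant '[[45,[8,0,0],[0,0,0]],[45,[16.5,0,0],[0,0,0]],[45,[16.5,0,0],[0,0,0]],[45,[16.5,0,0],[0,0,0]],[10,[16.5,0,0],[0,0,0]],[10,[16.5,0,0],[0,0,0]],[10,[16.5,0,0],[0,0,0]],[10,[16.5,0,0],[0,0,0]],[10,[16.5,0,0],[0,0,0]],[10,[16.5,0,0],[0,0,0]]]' 25; python3 -m pendant '[[10,[-10,0,0],[0,0,0]],[10,[-40,0,0],[0,0,0]],[10,[-80,0,0],[0,0,0]],[10,[-90,0,0],[0,0,0]],[10,[-90,0,0],[0,0,0]],[10,[-90,0,0],[0,0,0]]]' 25; python3 - <<'E'
from h import *
np.set_printoptions(precision=4,suppress=True)
for i in range(2): c=optics.read_camera("wrist"); R,p=toolR(); print(p)
print(R)
cv2.imwrite("pics/o_w.png",c["image"])
for k,z in dict(tray_cradle=.028).items():
    for r in models.landmark_of("wrist",k)[:1]: print(k,r["confidence"],np.array(r["centre"])*[420,560],ray(c,*r["centre"],z))
E
```

```text
time_s: 16.37
tool_pos: [0.5457, 0.2045, 0.0205]
tool_rot: [84.5, 89.8, 34.6]
force: [0.4, -0.2, 4.7]
grip_width: 0.0173
time_s: 16.87
tool_pos: [0.5448, 0.2042, 0.1101]
tool_rot: [99.4, 89.9, 49.4]
force: [-0.3, -0.0, -1.3]
grip_width: 0.0176
[0.5439 0.2038 0.1088]
[0.5435 0.2036 0.1081]
[[-0.0024  0.7656  0.6434]
 [-0.0011  0.6434 -0.7656]
 [-1.     -0.0025 -0.0007]]
tray_cradle 0.77 [302.4   458.976] [0.5906 0.0248 0.028 ]
```

View pics/o_w.png

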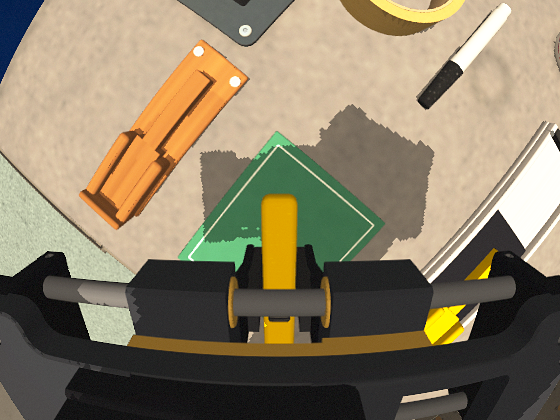

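```bash
python3 -m pendant '[[10,[0,-12,37],[0.12,0,0]],[10,[0,-24,75],[0.24,0,0]],[10,[0,-36,112],[0.36,0,0]],[10,[0,-48,150],[0.48,0,0]],[10,[0,-59,188],[0.6,0,0]],[10,[0,-59,188],[0.703,0,0]],[10,[0,-59,188],[0.703,0,0]],[10,[0,-59,188],[0.703,0,0]]]' 25; python3 - <<'E'
from h import *
np.set_printoptions(precision=4,suppress=True)
for i in range(3): c=optics.read_camera("wrist"); R,p=toolR(); print(p)
print(R)
cv2.imwrite("pics/p_w.png",c["image"])
for k,z in dict(tray_cradle=.028,knife_centre=.096,knife_butt=.096).items():
    for r in models.landmark_of("wrist",k)[:1]: print(k,r["confidence"],np.array(r["centre"])*[420,560],ray(c,*r["centre"],z))
c=optics.read_camera("top");cv2.imwrite("pics/p_t.png",c["image"])
E
```

```text
time_s: 17.68
tool_pos: [0.6195, 0.0221, 0.1079]
tool_rot: [-84.2, 89.8, -174.3]
force: [-0.2, 1.3, -0.2]
grip_width: 0.0172
[0.6195 0.0234 0.1081]
[0.6196 0.024  0.1084]
[0.6198 0.0241 0.1087]
[[-0.0015  1.      0.0004]
 [ 0.0007  0.0004 -1.    ]
 [-1.     -0.0015 -0.0007]]
knife_centre 0.55 [307.188 277.592] [0.5924 0.0258 0.096 ]
knife_butt 0.55 [194.796 274.624] [0.6594 0.0272 0.096 ]
```

View pics/p_w.png

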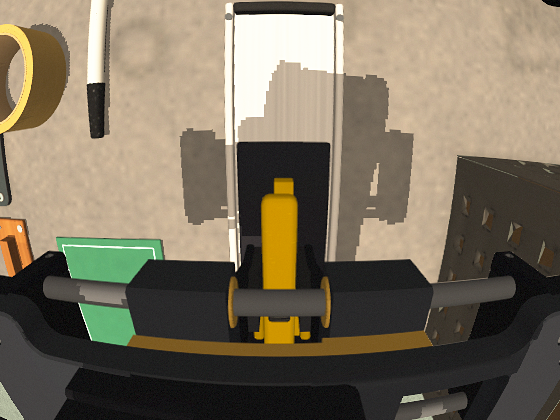

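View pics/p_t.png

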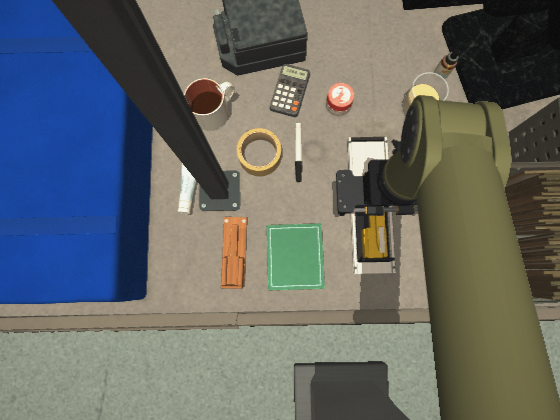

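```bash
python3 - <<'E'
from h import *
np.set_printoptions(precision=4,suppress=True)
c=optics.read_camera("wrist"); R,p=toolR(); print(p)
im=c["image"]; cv2.imwrite("pics/q_w.png",cv2.resize(im[130:345,210:350],None,fx=2.7*1.4,fy=2.7,interpolation=cv2.INTER_CUBIC))
h=cv2.cvtColor(im,cv2.COLOR_BGR2HSV); y=(h[...,0]>16)&(h[...,0]<33)&(h[...,1]>150)&(h[...,2]>60)
for r in (182,186,190,194,210,230,250):
    u=np.nonzero(y[r,230:340])[0]+230
    if len(u): print(r,u.min(),u.max(), "tongue plane",ray(c,(r+.5)/420,(u.min()+.5)/560,.028),ray(c,(r+.5)/420,(u.max()+.5)/560,.028))
# top end of tongue
rows=np.nonzero(y[:,278:288].any(1))[0]; print(rows.min(), ray(c,rows.min()/420,283/560,.028))
# tray black plate edges (z .014)
g=im.max(2)
for r in (150,160,170):
    u=np.nonzero(g[r,225:345]<70)[0]+225; print(r,u.min(),u.max(),ray(c,(r+.5)/420,u.min()/560,.014),ray(c,(r+.5)/420,(u.max()+1)/560,.014))
E
```

```text
[0.6204 0.0229 0.1096]
182 272 291 tongue plane [0.6511 0.0288 0.028 ] [0.6511 0.0152 0.028 ]
186 272 292 tongue plane [0.6481 0.0288 0.028 ] [0.6481 0.0145 0.028 ]
190 272 292 tongue plane [0.6452 0.0288 0.028 ] [0.6452 0.0145 0.028 ]
194 266 292 tongue plane [0.6422 0.0332 0.028 ] [0.6422 0.0144 0.028 ]
210 261 297 tongue plane [0.6301 0.037  0.028 ] [0.6301 0.0107 0.028 ]
230 261 297 tongue plane [0.6145 0.0373 0.028 ] [0.6144 0.0104 0.028 ]
250 262 296 tongue plane [0.5981 0.0369 0.028 ] [0.598  0.0109 0.028 ]
179 [0.6536 0.0213 0.028 ]
150 236 327 [0.6727 0.0562 0.014 ] [ 0.6726 -0.0125  0.014 ]
160 236 327 [0.6651 0.0564 0.014 ] [ 0.665  -0.0127  0.014 ]
170 237 327 [0.6574 0.0559 0.014 ] [ 0.6574 -0.0129  0.014 ]
```

View pics/q_w.png

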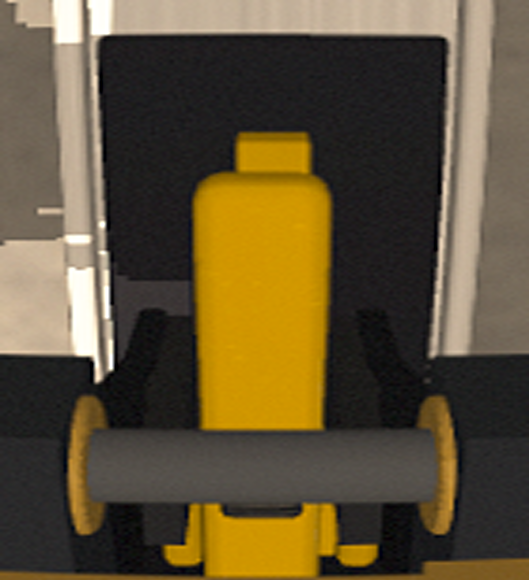

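```bash
python3 - <<'E'
from h import *
np.set_printoptions(precision=4,suppress=True)
c=optics.read_camera("wrist"); R,p=toolR(); T=c["cam_to_world"]; print(p,T, R.T@(T[:3,3]-p))
for r in (210,230,250): print(ray(c,(r+.5)/420,279.5/560,.103))
E
```

```text
[0.6204 0.0226 0.1097] [[-0.0029  0.9556  0.2946  0.7015]
 [-1.     -0.0022 -0.0028  0.0233]
 [-0.002  -0.2946  0.9556  0.2549]
 [ 0.      0.      0.      1.    ]] [-0.1452  0.0811 -0.001 ]
[0.6537 0.0235 0.103 ]
[0.6433 0.0235 0.103 ]
[0.6323 0.0235 0.103 ]
```

```bash
python3 -m pendant '[[10,[5,0,2],[0,0,0]],[10,[20,0,2],[0,0,0]],[10,[35,0,2],[0,0,0]],[10,[46,0,2],[0,0,0]],[10,[46,0,2],[0,0,0]],[10,[46,0,2],[0,0,0]]]' 25; python3 - <<'E'
from h import *
np.set_printoptions(precision=4,suppress=True)
for i in range(2): c=optics.read_camera("wrist"); R,p=toolR(); print(p)
print(R)
im=c["image"]; cv2.imwrite("pics/r_w.png",cv2.resize(im[130:345,210:350],None,fx=2.7*1.4,fy=2.7,interpolation=cv2.INTER_CUBIC))
c=optics.read_camera("top");cv2.imwrite("pics/r_t.png",cv2.resize(c["image"][190:290,330:430],None,fx=5,fy=5,interpolation=cv2.INTER_CUBIC))
E
```

```text
time_s: 18.63
tool_pos: [0.6199, 0.0199, 0.0629]
tool_rot: [-72.7, 89.9, -163.0]
force: [0.1, 0.1, -0.3]
grip_width: 0.0175
[0.6207 0.0198 0.0638]
[0.6211 0.0199 0.0643]
[[ 0.0013  1.     -0.0043]
 [ 0.0001 -0.0043 -1.    ]
 [-1.      0.0013 -0.0001]]
```

View pics/r_w.png

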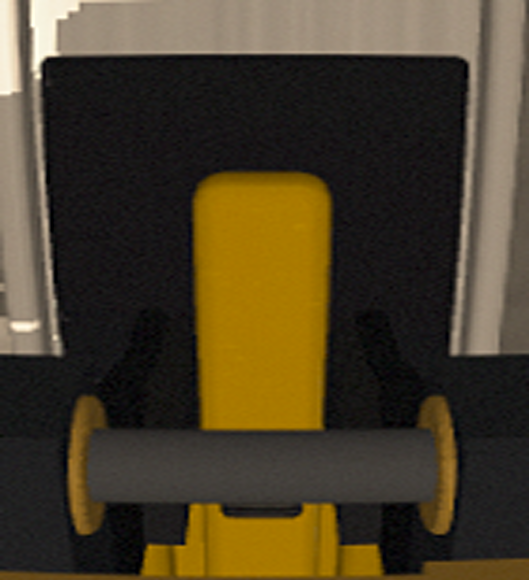

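View pics/r_t.png

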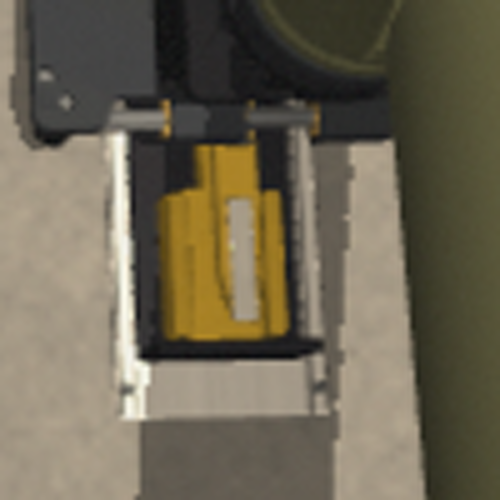

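```bash
python3 -m pendant '[[10,[6,1,-1.3],[0,0,0]],[10,[12,1,-1.3],[0,0,0]],[10,[16,1,-1.3],[0,0,0]],[10,[18,1,-1.3],[0,0,0]],[10,[18,1,-1.3],[0,0,0]],[10,[18,1,-1.3],[0,0,0]]]' 25; python3 -m pendant '[[10,[0,0,0],[0,0,0]],[10,[0,0,0],[0,0,0]]]'
```

```text
time_s: 19.28
tool_pos: [0.6216, 0.0215, 0.0457]
tool_rot: [162.1, 90.0, 71.9]
force: [0.4, 0.7, 2.9]
grip_width: 0.0174
time_s: 19.45
tool_pos: [0.6216, 0.0215, 0.0457]
tool_rot: [141.7, 90.0, 51.4]
force: [-0.5, 0.2, 2.2]
grip_width: 0.0177
```

```bash
python3 -m pendant '[[22,[0,0,0],[0,0,0]],[32,[0,0,0],[0,0,0]],[32,[0,0,0],[0,0,0]],[32,[-10,0,0],[0,0,0]],[32,[-40,0,0],[0,0,0]],[32,[-80,0,0],[0,0,0]],[32,[-100,0,0],[0,0,0]],[32,[-100,0,0],[0,0,0]],[32,[-100,0,0],[0,0,0]]]' 25; python3 - <<'E'
from h import *
np.set_printoptions(precision=4,suppress=True)
for i in range(2): c=optics.read_camera("wrist"); R,p=toolR(); print(p)
print(R)
im=c["image"]; cv2.imwrite("pics/s_w.png",im)
for k,z in dict(tray_cradle=.028,knife_centre=.034,knife_butt=.034).items():
    for r in models.landmark_of("wrist",k)[:1]: print(k,r["confidence"],np.array(r["centre"])*[420,560],ray(c,*r["centre"],z))
c=optics.read_camera("top");cv2.imwrite("pics/s_t.png",cv2.resize(c["image"][190:290,330:430],None,fx=5,fy=5,interpolation=cv2.INTER_CUBIC))
E
```

```text
time_s: 20.2
tool_pos: [0.6226, 0.0212, 0.1478]
tool_rot: [104.2, 89.8, 14.0]
force: [0.2, 0.5, -0.3]
grip_width: 0.0321
[0.6215 0.0214 0.146 ]
[0.6208 0.0214 0.145 ]
[[-0.0013  1.     -0.0041]
 [ 0.0001 -0.0041 -1.    ]
 [-1.     -0.0013 -0.0001]]
tray_cradle 0.84 [240.408 277.984] [0.5924 0.0235 0.028 ]
knife_centre 0.66 [241.08  277.704] [0.5943 0.0237 0.034 ]
knife_butt 0.91 [162.918 278.6  ] [0.6616 0.0227 0.034 ]
```

View pics/s_w.png

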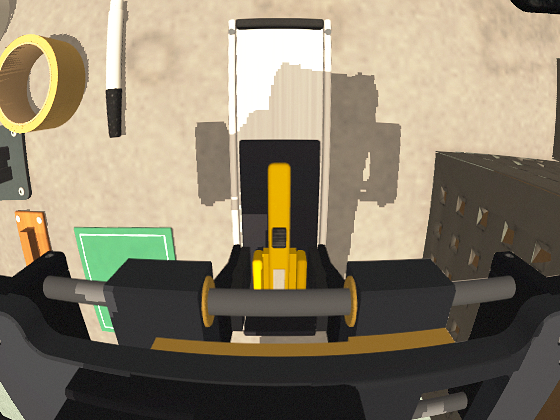

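View pics/s_t.png

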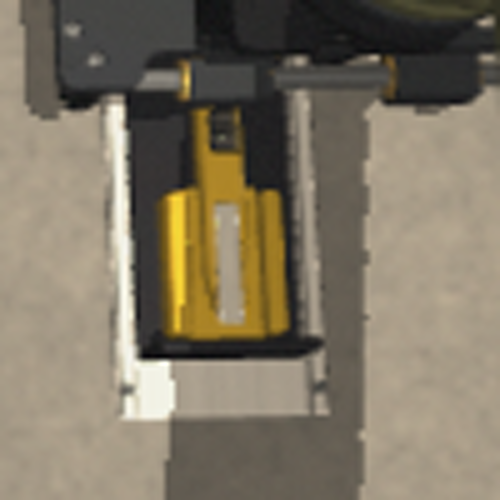

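```bash
python3 -m pendant '[[0,[0,-40,0],[0,0,0]],[0,[0,-80,0],[0,0,0]],[0,[0,-120,0],[0,0,0]],[0,[0,-147,0],[0,0,0]],[0,[20,-147,0],[0,0,0]],[0,[50,-147,0],[0,0,0]],[0,[75,-147,0],[0,0,0]],[0,[90,-147,0],[0,0,0]],[0,[90,-147,0],[0,0,0]],[0,[90,-147,0],[0,0,0]]]' 25; python3 - <<'E'
from h import *
np.set_printoptions(precision=4,suppress=True)
for i in range(2): c=optics.read_camera("wrist"); R,p=toolR(); print(p,telemetry.get_obs()["force"])
print(R)
im=c["image"]; cv2.imwrite("pics/t_w.png",im)
for k,z in dict(tray_lip=.05).items():
    for r in models.landmark_of("wrist",k)[:1]: print(k,r["confidence"],np.array(r["centre"])*[420,560],ray(c,*r["centre"],z))
c=optics.read_camera("top");cv2.imwrite("pics/t_t.png",cv2.resize(c["image"][190:310,310:430],None,fx=4,fy=4,interpolation=cv2.INTER_CUBIC))
E
```

```text
time_s: 21.33
tool_pos: [0.4737, 0.0215, 0.0549]
tool_rot: [-58.6, 89.9, -148.8]
force: [0.3, -0.1, -0.5]
grip_width: 0.0009
[0.4747 0.0217 0.0559] [ 1.0795 -0.9604  0.4788]
[0.4753 0.0219 0.0564] [ 0.9615 -0.2012  0.4426]
[[ 0.0014  1.     -0.0044]
 [ 0.0001 -0.0044 -1.    ]
 [-1.      0.0014 -0.0001]]
tray_lip 0.56 [209.286 282.912] [0.5089 0.0206 0.05  ]
```

View pics/t_w.png

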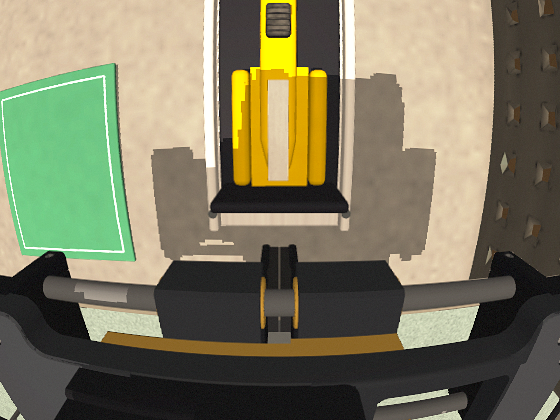

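View pics/t_t.png

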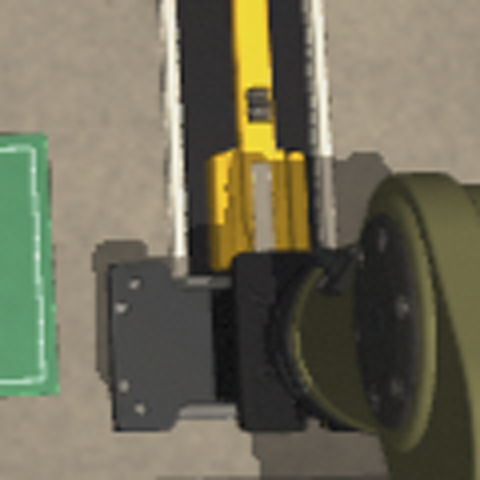

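```bash
python3 -m pendant '[[0,[4,6,0],[0,0,0]],[0,[4,13,0],[0,0,0]],[0,[4,20,0],[0,0,0]],[0,[4,25,0],[0,0,0]],[0,[4,31,0],[0,0,0]],[0,[4,38,0],[0,0,0]],[0,[4,46,0],[0,0,0]],[0,[4,54,0],[0,0,0]],[0,[4,62,0],[0,0,0]],[0,[4,70,0],[0,0,0]]]' 25; python3 -m pendant '[[0,[0,8,0],[0,0,0]],[0,[0,16,0],[0,0,0]],[0,[0,23,0],[0,0,0]],[0,[0,29,0],[0,0,0]],[0,[0,34,0],[0,0,0]],[0,[0,38,0],[0,0,0]],[0,[0,38,0],[0,0,0]]]' ; python3 - <<'E'
from h import *
np.set_printoptions(precision=4,suppress=True)
c=optics.read_camera("wrist"); R,p=toolR(); print(p,telemetry.get_obs()["force"])
im=c["image"]; cv2.imwrite("pics/u_w.png",im)
E
```

```text
time_s: 22.37
tool_pos: [0.545, 0.0217, 0.0513]
tool_rot: [-82.4, 90.0, -172.6]
force: [-2.4, -0.3, 1.1]
grip_width: 0.0001
time_s: 22.95
tool_pos: [0.5836, 0.0214, 0.0516]
tool_rot: [74.8, 89.9, -15.5]
force: [-1.1, 0.2, -0.6]
grip_width: 0.0007
[0.5836 0.0213 0.0518] [-0.9772  1.0252 -0.2824]
```

View pics/u_w.png

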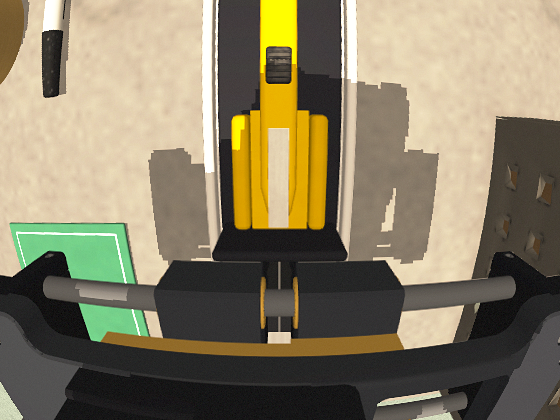

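Pushing goes straight, with the knife steady in the cradle. I continue slowly to the stop.

```bash
python3 -m pendant '[[0,[0,2,0],[0,0,0]],[0,[0,4,0],[0,0,0]],[0,[0,6,0],[0,0,0]],[0,[0,8,0],[0,0,0]],[0,[0,10,0],[0,0,0]],[0,[0,10,0],[0,0,0]]]'; python3 -m pendant '[[0,[0,2,0],[0,0,0]],[0,[0,4,0],[0,0,0]],[0,[0,6,0],[0,0,0]],[0,[0,6,0],[0,0,0]]]'
```

```text
time_s: 23.5
tool_pos: [0.5926, 0.0213, 0.0517]
tool_rot: [-75.2, 90.0, -165.4]
force: [-3.5, -0.2, 2.3]
grip_width: 0.0007
time_s: 23.83
tool_pos: [0.5928, 0.0213, 0.0507]
tool_rot: [-94.5, 89.2, 175.2]
force: [-18.7, 0.5, 12.2]
grip_width: 0.0005
```

```bash
python3 -m pendant '[[0,[0,-8,0],[0,0,0]],[0,[0,-25,0],[0,0,0]],[0,[-20,-45,0],[0,0,0]],[0,[-60,-70,0],[0,0,0]],[0,[-100,-80,0],[0,0,0]],[0,[-140,-90,0],[0,0,0]],[0,[-140,-90,0],[0,0,0]],[0,[-140,-90,0],[0,0,0]]]';  python3 - <<'E'
from h import *
np.set_printoptions(precision=4,suppress=True)
c=optics.read_camera("wrist"); R,p=toolR(); print(p,telemetry.get_obs()["force"])
cv2.imwrite("pics/v_w.png",c["image"])
for k,z in dict(tray_cradle=.028,knife_centre=.034,knife_butt=.034,slider=.0435).items():
    for r in models.landmark_of("wrist",k)[:1]: print(k,r["confidence"],np.array(r["centre"])*[420,560],ray(c,*r["centre"],z))
c=optics.read_camera("top");cv2.imwrite("pics/v_t.png",c["image"])
E
```

```text
time_s: 24.5
tool_pos: [0.5114, 0.0225, 0.1953]
tool_rot: [114.2, 89.4, 24.0]
force: [-0.3, 0.0, 0.0]
grip_width: -0.0
[0.51   0.0223 0.193 ] [-0.0177  0.6338 -0.5278]
tray_cradle 0.48 [102.018 283.08 ] [0.6032 0.0201 0.028 ]
knife_centre 0.62 [ 15.708 278.488] [0.6875 0.024  0.034 ]
slider 0.73 [  5.712 277.2  ] [0.6947 0.0251 0.0435]
```

View pics/v_w.png

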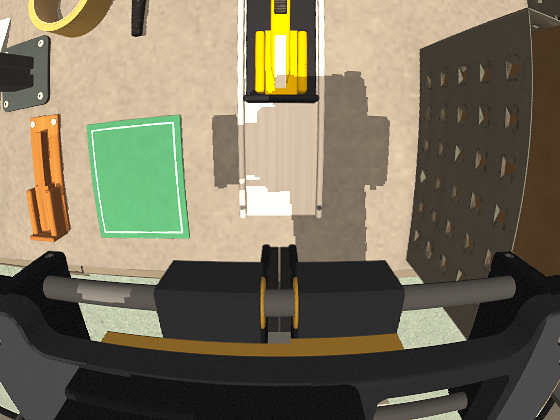

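View pics/v_t.png

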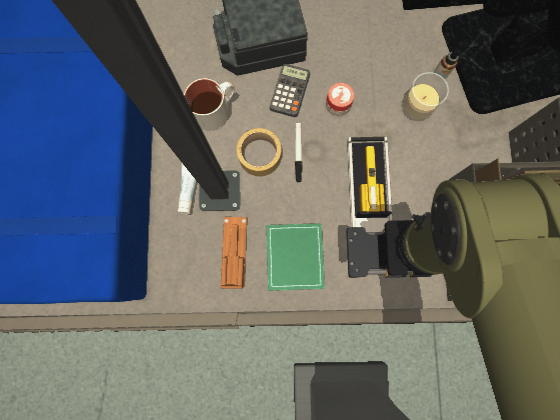

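```bash
python3 - <<'E'
from h import *
np.set_printoptions(precision=4,suppress=True)
c=optics.read_camera("top"); cv2.imwrite("pics/w_t.png",cv2.resize(c["image"][125:235,320:430],None,fx=5,fy=5,interpolation=cv2.INTER_CUBIC))
for k,z in dict(tray_cradle=.028,knife_centre=.034,knife_butt=.034,slider=.0435).items():
    for r in models.landmark_of("top",k)[:1]: print(k,r["confidence"],deproj(c,*r["centre"],z))
for k in("tape_clear","cream_tube","marker_1"):
    for r in models.landmark_of("top",k)[:1]: print(k,r["confidence"],np.array(r["centre"])*[420,560])
print(telemetry.get_obs()["time_s"],telemetry.get_obs()["joint_velocities"])
E
```

```text
tray_cradle 0.61 [0.6828 0.0227 0.028 ]
knife_centre 0.92 [0.6804 0.021  0.034 ]
knife_butt 0.88 [0.7554 0.0163 0.034 ]
slider 0.47 [0.689  0.014  0.0435]
tape_clear 0.82 [156.198 256.984]
cream_tube 0.6 [184.8  189.28]
marker_1 0.9 [153.888 300.328]
25.2 [-0.0738 -0.1712 -0.0306 -0.0197 -0.0862 -0.0147 -0.1313]
```

View pics/w_t.png

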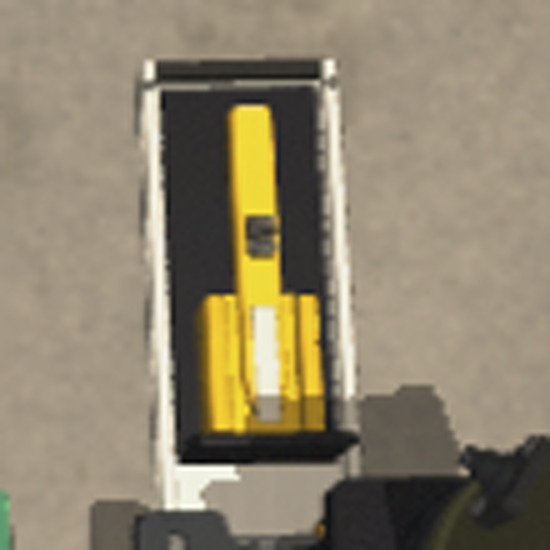

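```bash
python3 - <<'E'
from cell import env
print(env.sign_off())
E
```

```text
the job is handed in; nothing more can be done
None
```

I did all the steps in the order asked and handed the job in at about 25 s. The sign-off gives no verdict, so success rests on my own checks.

- **Blade:** I pushed the slider back in the rest until it met a hard stop at about 9 N. It then measured about 10 mm from the knife's centre towards the handle, which is fully in. The push turned the knife about 4° in the rest, so I measured it again before gripping it.
- **Mat:** I took the knife by its front half, laid it flat and fully on the mat, and let go. I then took it again by the handle half.
- **Tray:** I laid the knife in the yellow cradle with the handle pointing away. I pushed the tray until it stopped moving and the force rose from 3.5 N to 18.7 N. It had moved about 92 mm by then, which fits the travel left to the far stop.

In the last pictures the tray is at the far stop and the knife lies centred in the cradle. The arm is clear and still, and the bystanders look unmoved.

- **Camera disagreement:** The top and wrist cameras differed by about 4 mm sideways. I used values in between and checked the fit in the pictures before letting go.
- **Faulty readings:** In the last wrist picture the network put the cradle about 80 mm too near. The top camera's reading agreed with the picture, so I used that one.
- **Slider at the end:** The final check of the slider, from the top picture by eye, gave about 13 mm instead of 10 mm. I put that down to viewing angle.

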